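# Hang the sieve on the hook deep under the concrete shelf

### The job

Put the long-handled sieve away: hang it by the hole in its handle on the hook deep inside the low concrete cubby, tilting it so the handle end clears the roof, and feeling for the hook, which has been slid along its rail so that its place is not known exactly. Be gentle: do not press hard on the shelf or the hook, ease the bowl end down instead of letting it fall or swing hard, and leave the sieve hanging still, with the tagine base, the wooden bowl and the cruet left where they are.

Things in the scene. Friction and masses are not known exactly. Their poses are not given: they have to be found in the camera images.
- shelf: Fixed concrete cubby, origin on the counter (z 0); own axes x into the cubby, y along its front, z up. In mm in this frame: roof slab x -100 to 60, y -220 to 220, underside z 320, top 340 (clear pane in a concrete frame); side walls with inner faces at y -190 and 190; front open; back open above a 105 high upstand at x 34 to 64. A 12 thick trivet lies on it at x -80 to 50, y -210 to -80.
- rail_mid (a point): Middle of the hook rail, shelf frame (36, 0, 320) mm, axes as the shelf's. The rail (260 long, 8 wide, 6 thick) lies along y under the roof. The hook is clamped on it anywhere from 50 mm left to 50 mm right of this point: its y is NOT measured and must be felt or seen. Pushes under 60 N do not shift it.
- hook_tip_line (a point): Shelf frame (0, 0, 306) mm: height and depth of the hook's tip, but at mid-rail y, not the hook's y. The hook is 6 mm round wire in one x-z plane: a stem drops from the rail at x 36, bends forward (-x) into a level seat with its centreline at z 286, from x 36 to x 0, then turns up at x 0 to the tip (top z 306). Free: 14 mm tip to roof, 30 mm tip to stem.
- sieve: Loose stainless sieve, 0.11 to 0.2 kg, 287 mm long. Origin: the grip point, centre of the flat handle (18 wide, 6 thick), 27 mm from the bowl's rim. x runs along the handle to the hanging hole, y across it, z to the bowl's open side. It starts resting on the bowl's bottom and the handle's end, handle sloping down 0.11 rad to the end, origin 24 mm above the counter.
- sieve_eye (a point): Centre of the hanging hole, 153 mm along sieve x, axes as the sieve's. Hole 22 mm long (along x), 14 wide, in a round-cornered paddle 36 wide and 6 thick that ends 31 mm beyond this point. Hung up, handle upright, the hole's far edge sits on the hook's seat and this point is about 278 mm above the counter.
- sieve_bowl (a point): Centre of the sieve bowl's rim plane, 65 mm behind the grip point along sieve -x. Bowl 76 mm in diameter, 30 mm deep, to sieve -z. Hung up, bowl down, it clears the counter by about 20 mm and its round side just leans on the upstand.
- tagine: Bystander: terracotta tagine base, 148 mm across, 45 high, on the trivet on the roof. Origin at the centre of its underside.
- bowl: Bystander: acacia bowl, 124 mm across, 55 high, on the counter. Origin at the centre of its underside.
- cruet: Bystander: glass cruet with steel twist cap, 64 mm across, 164 high, on the counter. Origin at the centre of its underside.

How it is judged:
By the outcome, as a careful person would: the job done as asked, in the order asked, and still so for the second after the job is handed in, with the robot touching nothing.
It also fails if it takes over 72 s, if anything falls off the work surface, if the arm or the gripper's body presses on something with over 40 N, if the wrist force passes 120 N, or if a joint passes its speed limit or range.

### The arm

A 6-joint arm with a two-finger parallel gripper is mounted at the origin on the work surface. World frame = base frame: x ahead of the robot, y to its left, z up, the work surface at z = 0. Lengths are in m, angles in rad, forces in N, time in s.
With the tool pointing down it reaches from about 0.375 to 0.975 m from the base axis. Payload 3.8 kg.
Tool frame: the origin (TCP) lies between the finger pads; the fingertips stand robot.tip_reach ahead of it and the grasp point (between the pads) lies 5 mm behind it (robot.tip_reach is the distance from the TCP to the fingertips, in m); z points along the fingers, y is the direction in which the jaws open and shut (so a half turn about z gives the same grasp; the last joint's range is limited). The gripper opens to 85 mm and grips with 20 to 120 N. Pads are 22 mm wide; open, the fingers measure 114 mm over their backs; the gripper's body (76 mm by 85 mm) begins 54 mm behind the grasp point. The pads swing forward as they close: fully open they stand 13 mm farther back than shut.
Start: joints at [1.104, 0.264, 1.604, -0, 1.274, -0.037], TCP at [0.281, 0.614, 0.21] pointing down, gripper open.
Joint ranges: [-2.63, 2.63], [-0.94, 2.18], [0.31, 2.57], [-1.31, 4.45], [0, 2.66], [-2.55, 2.55]. Speed limits (rad/s): [2.57, 2.57, 3.14, 3.14, 3.14, 3.14].

### API

Orientations are given as a unit quaternion [x, y, z, w].
In Python, from rig import robot gives the robot as it stands.
- The arm moves only by the tool arm_command, never from a script. Its argument "targets" is text: rows parted by semicolons, each of 7 numbers parted by spaces: the turn, a rotation vector about the tool's x, y, z in rad, then the shift along the tool's x, y, z in m, then the opening in per cent of the stroke, from 0 (shut) to 100 (fully open). A call has 1 to 12 rows; each row shifts and turns the commanded pose from where the row before left it, along the tool's axes as they then stand; what a row does not reach is not made up. A row lasts 1/12 s, in which the tool goes at most 41.7 mm and 7.16 degrees, less where a joint would pass 70% of its speed; a pose out of reach is approached as far as the arm can. A call is refused whole if a number of a shift passes 0.0417 or a number of a turn 0.125, either way. A call with a gripper value outside its range is refused whole. The fingers move at their own pace and stop on an object; "newtons" is the grip in N (left out, the last holds). Time passes only in rows, so rows that do not move let the fingers close. It gives the time, the measured TCP pose, the force and the opening at its end, in the units of the state.
- robot.observe(): the state, without advancing time (a new reading comes with each control period).
- robot.read_camera(name): name is "side" or "top"; returns a dict with "img" (384x512x3 uint8, red, green, blue), "intrinsics" (3x3 intrinsics, pixels), "dist" ([k1, k2, p1, p2, k3] as OpenCV has them; the pictures are not rectified), "extrinsics" (4x4, takes a point from camera to world coordinates). Camera axes: x right, y down, z forward; pixel columns grow to the right and rows downward; lengths in m; the calibration is good to about 2 mm. A picture is of the moment at which its call begins. There is no depth.
- robot.sign_off(): hands the job in, once; it reports no verdict.
The state is a dict: "time": time; "qpos": joint angles; "qd": joint speeds; "tau": joint torques, N m; "tcp_pos": TCP position; "ee_rot": TCP orientation; "wrist_force": force on the tool from outside, world axes, zero at the start; "ft_torque": the same for the moment, N m; "width": finger opening in m.
Only numpy, scipy, OpenCV 4.12 (cv2) and the standard library are available. Lean on these libraries where they do the work, as an engineer would, in place of code of your own. Each camera call takes 0.05 s, during which the arm holds its last target. There are 200 camera calls.

## Working session

There is one attempt and no reset: what is moved stays moved. The work goes in short steps, Python scripts to look and compute and a tool call to move; the robot and the scene stay as the last step left them, time stands still between calls to the robot, and variables do not carry over. Pictures are saved under pics/ and viewed, about 8 in all and at most 12, crops included, and the job is handed in when it is done.

Besides the shell and the picture viewer there is one more tool, called in YAML: its name, and indented under it one key for each argument. arm_command: Moves the arm, as the interface text tells. Its arguments: {"type":"object","properties":{"targets":{"type":"string"},"newtons":{"type":"number"}},"required":["targets"]}

```bash
ls; mkdir -p pics; python3 - <<'E'
from rig import robot
import cv2,numpy as np
s=robot.observe();print(s); print(robot.tip_reach)
for n in("side","top"):
    c=robot.read_camera(n);cv2.imwrite(f"pics/{n}0.png",c["img"][...,::-1]);print(n,c["intrinsics"].round(1).tolist(),np.round(c["dist"],3),c["extrinsics"].round(3).tolist())
E
```

```text
pics
{'time': 0.0, 'qpos': array([ 1.10409693e+00,  2.64769096e-01,  1.60535858e+00, -5.13333080e-06,
        1.27368056e+00, -3.69035638e-02]), 'qd': array([-0.00055236,  0.00048189, -0.0017042 ,  0.00074101,  0.00173705,
        0.00043799]), 'tau': array([-5.84941481e-04, -5.15115058e+01, -3.67309105e+01,  1.19549309e-04,
        1.29284133e-02,  3.06501022e-06]), 'tcp_pos': array([0.28092415, 0.61292422, 0.20865964]), 'ee_rot': array([ 2.13246829e-01,  9.76997729e-01, -1.07346812e-03, -2.73629023e-04]), 'wrist_force': array([-0.05114368,  0.27271159,  0.47394445]), 'ft_torque': array([-0.03151614,  0.00487942, -0.00268785]), 'width': 0.08550783000590252}
0.014
side [[487.4, 0.0, 249.5], [0.0, 487.4, 193.1], [0.0, 0.0, 1.0]] [-0.048  0.     0.     0.     0.   ] [[-0.971, -0.191, 0.144, 0.309], [-0.238, 0.732, -0.639, 1.107], [0.017, -0.655, -0.756, 1.417], [0.0, 0.0, 0.0, 1.0]]
top [[441.5, 0.0, 256.0], [0.0, 441.5, 188.9], [0.0, 0.0, 1.0]] [-0.009  0.     0.     0.     0.   ] [[-0.027, -0.994, 0.103, 0.379], [-0.999, 0.025, -0.02, 0.122], [0.018, -0.103, -0.995, 1.739], [0.0, 0.0, 0.0, 1.0]]
```

View pics/side0.png

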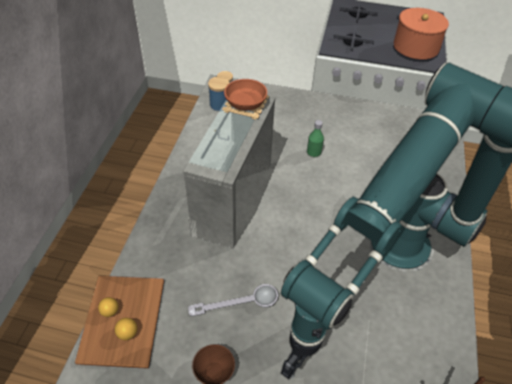

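View pics/top0.png

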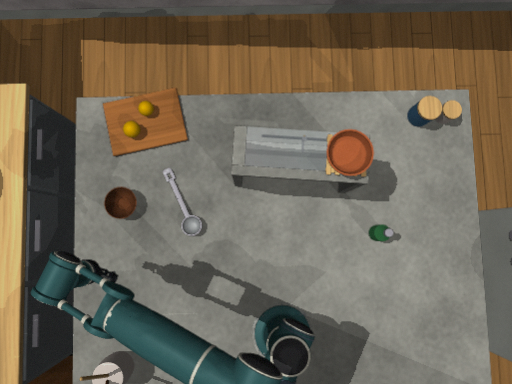

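Side: shelf at about (230,165), its hook visible through the pane near (225,135); sieve from (195,308) to bowl (265,295). Top: sieve handle end (169,175), bowl (192,226), cubby (232–372, 127–180), hook line near (290,140). Next, zoomed crops.

```bash
python3 - <<'E'
import cv2,numpy as np
t=cv2.imread("pics/top0.png");s=cv2.imread("pics/side0.png")
a=cv2.resize(t[115:195,225:380],None,fx=5,fy=5,interpolation=cv2.INTER_CUBIC)
b=cv2.resize(t[160:245,150:215],None,fx=3,fy=3,interpolation=cv2.INTER_CUBIC)
c=cv2.resize(s[275:320,180:285],None,fx=3,fy=3,interpolation=cv2.INTER_CUBIC)
o=np.zeros((600,775,3),np.uint8);o[:400]=a;o[400:,:0]=0
d=cv2.resize(t[160:245,150:215],(150,196),interpolation=cv2.INTER_CUBIC);o[402:598,:150]=d
o[402:402+135,160:160+315]=c
e=cv2.resize(s[95:190,180:285],None,fx=2,fy=2,interpolation=cv2.INTER_CUBIC);o[402:592,500:710]=e
cv2.imwrite("pics/crop0.png",o)
E
```

```text
(no output)
```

View pics/crop0.png

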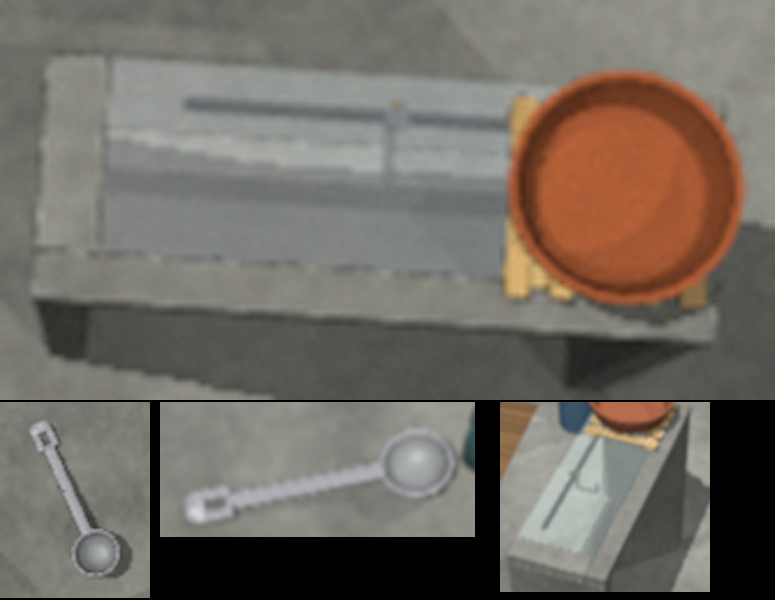

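Crop: hook stem at top px ≈(304,138), tip ≈(302.5,152); eye at top px (170,175) / side px (198,309); bowl centre at top (192,225) / side (266,296). Next I'll fit the poses.

```bash
cat > h.py <<'E'
from rig import robot
import cv2,numpy as np
from scipy.optimize import least_squares
from scipy.spatial.transform import Rotation as R
def proj(c,P):
    T=np.linalg.inv(c["extrinsics"])
    return cv2.projectPoints(np.atleast_2d(P).astype(float),cv2.Rodrigues(T[:3,:3])[0],T[:3,3],c["intrinsics"],c["dist"])[0][:,0]
def ray(c,uv):
    n=cv2.undistortPoints(np.array([[uv]],float),c["intrinsics"],c["dist"])[0,0]
    return c["extrinsics"][:3,3],c["extrinsics"][:3,:3]@np.r_[n,1]
def atz(c,uv,z):
    o,d=ray(c,uv);return o+d*(z-o[2])/d[2]
E
python3 - <<'E'
from h import *
print([a for a in dir(robot) if a[0]!='_'])
t=robot.read_camera("top");s=robot.read_camera("side")
TC=[((45,58),(60,220,340)),((33,293),(-100,220,340)),((718,335),(-100,-220,340)),((185,104),(36,130,320))]
tp=np.array([[225+a/5,115+b/5] for (a,b),_ in TC])-.4;tm=np.array([m for _,m in TC])/1e3
sp=np.array([[186,171.5],[232.5,184],[275,99]]);sm=np.array([[60,220,340],[-100,220,340],[-100,-220,340]])/1e3
W=lambda v,m:m@R.from_euler('z',v[2]).as_matrix().T+[v[0],v[1],0]
f=lambda v:np.r_[(proj(t,W(v,tm))-tp).ravel(),(proj(s,W(v,sm))-sp).ravel()]
r=least_squares(f,[.6,0,0],loss='soft_l1');print(r.x,f(r.x).round(1))
for n,uv,z in(("stem",(304,137.5),.314),("tip",(302.3,151.5),.306)):
    w=atz(t,uv,z);print(n,w,(w-[*r.x[:2],0])@R.from_euler('z',r.x[2]).as_matrix())
for n,c,uv,z in(("eyeT",t,(169.9,175.2),.007),("eyeS",s,(197.7,309.3),.007),("bowlT",t,(192,224.6),.031),("bowlS",s,(265.7,295.7),.031)):print(n,atz(c,uv,z))
E
```

```text
['MotionError', 'observe', 'read_camera', 'sign_off', 'tip_reach']
[ 0.65321207 -0.05489313 -0.07952562] [ 0.1 -0.4 -0.3  1.6 -0.2  0.7 -0.6  0.6 -2.9 -0.9  0.2 -0.5 -0.5 -2.6]
stem [ 0.69255304 -0.06983534  0.314     ] [ 0.04040367 -0.01176967  0.314     ]
tip [ 0.64745964 -0.06347672  0.306     ] [-0.00505236 -0.00901345  0.306     ]
eyeT [0.62115516 0.42462717 0.007     ]
eyeS [0.61987971 0.43038688 0.007     ]
bowlT [0.42391876 0.33701048 0.031     ]
bowlS [0.41923783 0.34268091 0.031     ]
```

```bash
cat >> h.py <<'E'
YAW=-.0795; SH=np.array([.6532,-.0549,0])
def tilt(yaw,T):
    "tool: fingers at angle T from up in the vertical plane of heading yaw, tool y = right of heading"
    u=np.array([np.cos(yaw),np.sin(yaw),0]);Z=np.array([0,0,1.]);z=np.sin(T)*u+np.cos(T)*Z
    y=np.array([np.sin(yaw),-np.cos(yaw),0]);return np.c_[np.cross(y,z),y,z]
def go(p,Rt,cur=None):
    s=robot.observe();p0,R0=(s["tcp_pos"],R.from_quat(s["ee_rot"]).as_matrix()) if cur is None else cur
    d=R0.T@(p-p0);rv=R.from_matrix(R0.T@Rt).as_rotvec()
    print("shift in current tool",d.round(4),"shift in final tool",(Rt.T@(p-p0)).round(4),"turn",rv.round(4)); return s
E
python3 - <<'E'
from h import *
yaw=.4155;Rg=tilt(yaw,np.pi+.21);o=np.array([.4809,.3660,.024])
R1=tilt(yaw,np.pi)
pg=o+Rg[:,2]*.003;pre=pg-Rg[:,2]*.08
go(pre,R1);go(pre,Rg);go(pg,Rg,(pre,Rg));print(pg,pre)
E
```

```text
shift in current tool [-0.2953 -0.1292  0.11  ] shift in final tool [0.0991 0.3068 0.1098] turn [-8.0000e-04  1.7000e-03  2.2963e+00]
shift in current tool [-0.2953 -0.1292  0.11  ] shift in final tool [0.1199 0.3068 0.0867] turn [ 0.2401 -0.1066  2.286 ]
shift in current tool [0.   0.   0.08] shift in final tool [0.   0.   0.08] turn [0. 0. 0.]
[0.48032783 0.36574757 0.02106591] [0.49558567 0.37247911 0.09930838]
```

arm_command:
  targets: "0 0 0.12 0 0 0 100;0 0 0.12 0 0 0 100;0 0 0.12 0 0 0 100;0 0 0.12 0 0 0 100;0 0 0.12 0 0 0 100;0 0 0.12 0 0 0 100;0 0 0.12 0 0 0 100;0 0 0.12 0 0 0 100;0 0 0.12 0 0 0 100;0 0 0.12 0 0 0 100;0 0 0.12 0 0 0 100;0 0 0.12 0 0 0 100"

```text
time: 1.2
tcp_pos: [0.2811, 0.6134, 0.2096]
ee_rot: [0.806, 0.592, -0.0, 0.0]
wrist_force: [0.0, 0.4, -0.3]
width: 0.0855
```

arm_command:
  targets: "0 0 0.1223 0 0 0 100;0 0 0.1223 0 0 0 100;0 0 0.1223 0 0 0 100;0 0 0.1223 0 0 0 100;0 0 0.1223 0 0 0 100;0 0 0.1223 0 0 0 100;0 0 0.1223 0 0 0 100;0 -0.105 0 0 0 0 100;0 -0.105 0 0 0 0 100;0 0 0 0 0 0 100"

```text
time: 2.03
tcp_pos: [0.2837, 0.6135, 0.2071]
ee_rot: [0.973, 0.204, -0.105, 0.023]
wrist_force: [1.4, -0.5, -0.8]
width: 0.0853
```

arm_command:
  targets: "0 0 0 0.013 0.0341 0.0096 100;0 0 0 0.013 0.0341 0.0096 100;0 0 0 0.013 0.0341 0.0096 100;0 0 0 0.013 0.0341 0.0096 100;0 0 0 0.013 0.0341 0.0096 100;0 0 0 0.013 0.0341 0.0096 100;0 0 0 0.013 0.0341 0.0096 100;0 0 0 0.013 0.0341 0.0096 100;0 0 0 0.013 0.0341 0.0096 100;0 0 0 0 0 0 100;0 0 0 0 0 0 100"

```text
time: 2.95
tcp_pos: [0.4936, 0.3698, 0.1]
ee_rot: [0.973, 0.204, -0.103, 0.022]
wrist_force: [-0.2, 1.0, 0.8]
width: 0.0851
```

```bash
python3 - <<'E'
from h import *
yaw=.4155;Rg=tilt(yaw,np.pi+.21);o=np.array([.4809,.3660,.024])
s=go(o+Rg[:,2]*.003,Rg);print(s["qpos"].round(4),s["tcp_pos"],s["ee_rot"])
o=[]
for n,u,v in(("top",140,150),("side",170,265)):
    c=robot.read_camera(n);cv2.imwrite(f"pics/{n}1.png",c["img"][...,::-1])
    o.append(cv2.resize(c["img"][v:v+90,u:u+120,::-1],None,fx=4,fy=4,interpolation=cv2.INTER_CUBIC)[:290 if 0 else 360])
cv2.imwrite("pics/c1.png",cv2.resize(np.vstack(o),(400,600)))
E
```

```text
shift in current tool [ 0.003  -0.0017  0.0801] shift in final tool [ 0.003  -0.0017  0.0801] turn [ 0.0003  0.001  -0.0032]
[0.5819 0.3841 1.6726 0.0358 1.2933 1.727 ] [0.49364039 0.36977512 0.10003691] [ 0.97338398  0.20356115 -0.1029646   0.02201773]
```

View pics/c1.png

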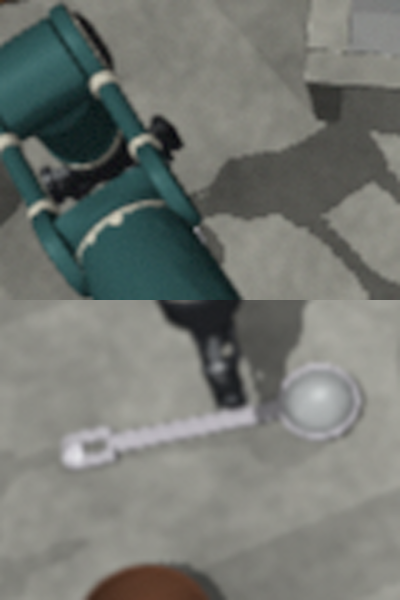

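Side crop shows the open fingers poised over the handle just handle-side of the rim, as planned. Descend and grip.

arm_command:
  targets: "0 0 0 0.001 -0.0005 0.02 100;0 0 0 0.001 -0.0006 0.02 100;0 0 0 0.001 -0.0006 0.02 100;0 0 0 0 0 0.012 100;0 0 0 0 0 0.008 100;0 0 0 0 0 0 100;0 0 0 0 0 0 40;0 0 0 0 0 0 30"

```text
time: 3.72
tcp_pos: [0.481, 0.3688, 0.0235]
ee_rot: [0.973, 0.205, -0.101, 0.021]
wrist_force: [-0.4, -0.1, 0.2]
width: 0.0635
```

arm_command:
  targets: "0 0 0 0 0 0 15;0 0 0 0 0 0 0;0 0 0 0 0 0 0;0 0 0 0 0 0 0;0 0 0 0 0 0 0;0 0 0 0 0 0 0"
  newtons: 50

```text
time: 4.22
tcp_pos: [0.4802, 0.3677, 0.0223]
ee_rot: [0.973, 0.205, -0.103, 0.022]
wrist_force: [-0.7, 0.5, -0.5]
width: 0.0004
```

```bash
python3 - <<'E'
from h import *
s=robot.observe();print(s["wrist_force"],s["width"],s["ft_torque"])
o=[]
for n,u,v in(("top",140,150),("side",170,265)):
    c=robot.read_camera(n);cv2.imwrite(f"pics/{n}2.png",c["img"][...,::-1])
    print(proj(c,[s["tcp_pos"],[.4809,.366,.024]]))
    o.append(cv2.resize(c["img"][v:v+75,u:u+120,::-1],None,fx=4,fy=4,interpolation=cv2.INTER_CUBIC))
cv2.imwrite("pics/c2.png",np.vstack(o))
E
```

```text
[-0.71193595  0.53858366 -0.4653853 ] 0.0004209085946592243 [ 0.0035452  -0.02852598  0.00212371]
[[184.17498786 210.31103289]
 [184.55207069 210.10233098]]
[[245.21737072 299.61423255]
 [245.14939007 298.84136569]]
```

View pics/c2.png

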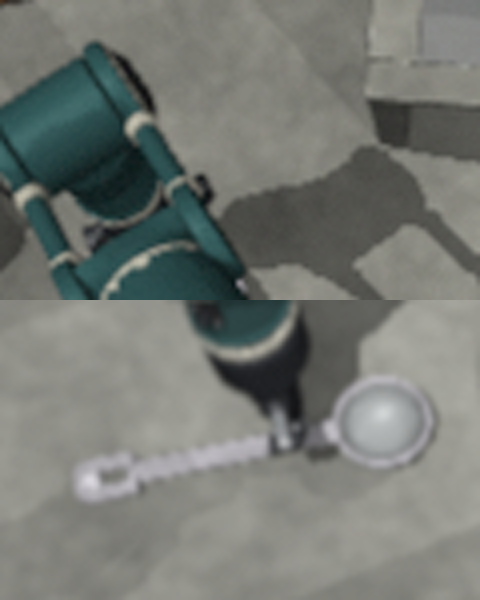

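arm_command:
  targets: "0 0 0 0 0 -0.005 0;0 0 0 0 0 -0.01 0;0 0 0 0 0 -0.015 0;0 0 0 0 0 -0.02 0;0 0 0 0 0 -0.01 0;0 0 0 0 0 0 0;0 0 0 0 0 0 0"

```text
time: 4.9
tcp_pos: [0.4925, 0.3734, 0.0821]
ee_rot: [0.973, 0.205, -0.101, 0.021]
wrist_force: [0.9, -0.4, -0.1]
width: 0.0001
```

```bash
python3 - <<'E'
from h import *
s=robot.observe();print(s["wrist_force"],s["width"],s["ft_torque"])
c=robot.read_camera("side");print(proj(c,[s["tcp_pos"]]))
cv2.imwrite("pics/c3.png",cv2.resize(c["img"][250:325,170:300,::-1],None,fx=6,fy=6,interpolation=cv2.INTER_CUBIC))
E
```

```text
[ 0.88747898 -0.39216366 -0.07969135] 0.00011517194113657479 [ 0.0253646  -0.09901677 -0.01132203]
[[241.12401145 290.91635315]]
```

View pics/c3.png

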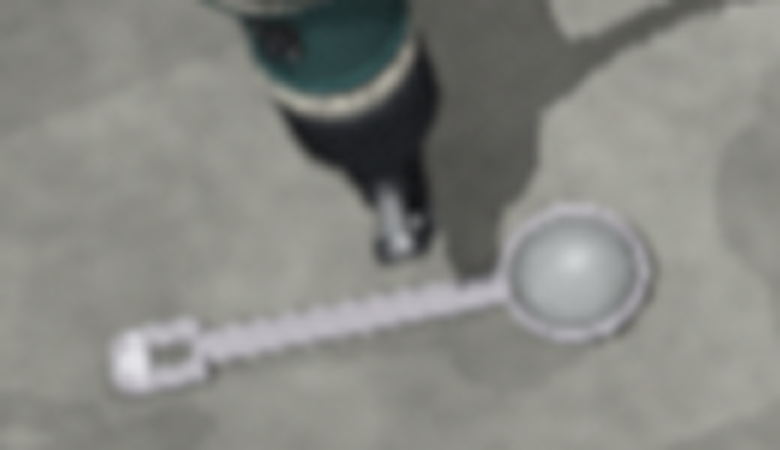

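```bash
python3 - <<'E'
from h import *
s=robot.observe();c=robot.read_camera("side")
Rm=R.from_quat(s["ee_rot"]).as_matrix();print(Rm.round(3))
for k in(-.15,-.1,-.06,-.03,-.015,0,.014):print(k,((proj(c,[s["tcp_pos"]+k*Rm[:,2]])[0]-[170,250])*6).round(0))
print(((proj(c,[[.4809,.366,.024],[.6205,.4275,.007],[.4216,.3398,.031]])-[170,250])*6).round())
E
```

```text
[[ 0.895  0.404 -0.191]
 [ 0.395 -0.915 -0.084]
 [-0.208  0.    -0.978]]
-0.15 [365. 101.]
-0.1 [388. 152.]
-0.06 [405. 191.]
-0.03 [417. 219.]
-0.015 [423. 233.]
0 [429. 246.]
0.014 [434. 258.]
[[451. 293.]
 [167. 351.]
 [571. 269.]]
```

```bash
python3 - <<'E'
from h import *
c=robot.read_camera("side");t=robot.read_camera("top")
print(proj(c,[[.281,.614,.21],[.281,.614,.224],[.281,.614,.15+.21]]))
Rm=R.from_quat([.21325,.977,0,0]).as_matrix()
a=cv2.imread("pics/side0.png")[300:384,250:362];b=cv2.imread("pics/side1.png")[245:329,180:292]
o=[]
for im,(u,v),p,Rq in((a,(250,300),np.array([.281,.614,.21]),Rm),(b,(180,245),np.array([.49364,.36978,.10004]),R.from_quat([.97338,.20356,-.10296,.02202]).as_matrix())):
    im=cv2.resize(im,None,fx=3.5,fy=3.5,interpolation=cv2.INTER_CUBIC)
    for k in(0,.014,-.059):
        q=(proj(c,[p+k*Rq[:,2]])[0]-[u,v]+.5)*3.5;cv2.circle(im,tuple(int(x) for x in q),2,(0,0,255),-1)
    for y in(-.043,.043):
        q=(proj(c,[p+y*Rq[:,1]])[0]-[u,v]+.5)*3.5;cv2.circle(im,tuple(int(x) for x in q),2,(0,255,255),-1)
    o.append(im)
cv2.imwrite("pics/c4.png",np.hstack(o))
E
```

```text
[[298.7176196  365.30586822]
 [299.24763259 363.17189661]
 [304.92460261 340.26723017]]
```

View pics/c4.png

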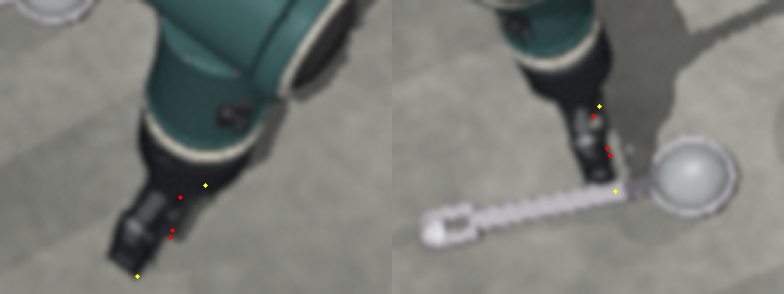

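The lift left the sieve behind: the fingers shut above or beside the handle. The overlay suggests the fingertips are not where I assumed, so I'll touch the counter lightly beside the sieve to settle the height.

arm_command:
  targets: "0 0.07 0 0 0.02 0 0;0 0.07 0 0 0.02 0 0;0 0.07 0 0 0.02 0 0;0 0 0 0 0 0.015 0;0 0 0 0 0 0.015 0;0 0 0 0 0 0.005 0;0 0 0 0 0 0 0;0 0 0 0 0 0 0"

```text
time: 5.77
tcp_pos: [0.5153, 0.3178, 0.0452]
ee_rot: [0.978, 0.206, -0.001, 0.0]
wrist_force: [0.4, 0.8, 0.3]
width: 0.0001
```

arm_command:
  targets: "0 0 0 0 0 0.001 0;0 0 0 0 0 0.001 0;0 0 0 0 0 0.001 0;0 0 0 0 0 0.001 0;0 0 0 0 0 0.001 0;0 0 0 0 0 0 0"

```text
time: 6.27
tcp_pos: [0.5157, 0.318, 0.0408]
ee_rot: [0.978, 0.206, -0.0, 0.0]
wrist_force: [0.2, -0.5, 0.2]
width: 0.0002
```

arm_command:
  targets: "0 0 0 0 0 0.001 0;0 0 0 0 0 0.001 0;0 0 0 0 0 0.001 0;0 0 0 0 0 0.001 0;0 0 0 0 0 0.001 0;0 0 0 0 0 0 0"

```text
time: 6.77
tcp_pos: [0.5157, 0.3178, 0.0356]
ee_rot: [0.978, 0.206, -0.0, 0.0]
wrist_force: [0.7, -0.9, 0.3]
width: 0.0002
```

arm_command:
  targets: "0 0 0 0 0 0.001 0;0 0 0 0 0 0.001 0;0 0 0 0 0 0.001 0;0 0 0 0 0 0.001 0;0 0 0 0 0 0.001 0;0 0 0 0 0 0 0"

```text
time: 7.27
tcp_pos: [0.5156, 0.3178, 0.0306]
ee_rot: [0.978, 0.206, -0.0, 0.0]
wrist_force: [-0.3, -0.3, -1.0]
width: -0.0002
```

arm_command:
  targets: "0 0 0 0 0 0.001 0;0 0 0 0 0 0.001 0;0 0 0 0 0 0.001 0;0 0 0 0 0 0.001 0;0 0 0 0 0 0.001 0;0 0 0 0 0 0 0"

```text
time: 7.77
tcp_pos: [0.5156, 0.3178, 0.0256]
ee_rot: [0.978, 0.206, -0.0, 0.0]
wrist_force: [-0.7, -0.5, 0.1]
width: -0.0
```

arm_command:
  targets: "0 0 0 0 0 0.001 0;0 0 0 0 0 0.001 0;0 0 0 0 0 0.001 0;0 0 0 0 0 0.001 0;0 0 0 0 0 0 0"

```text
time: 8.18
tcp_pos: [0.5156, 0.3178, 0.0216]
ee_rot: [0.978, 0.206, -0.0, 0.0]
wrist_force: [-0.7, 0.6, 0.2]
width: -0.0
```

```bash
python3 - <<'E'
from h import *
s=robot.observe();Rm=R.from_quat(s["ee_rot"]).as_matrix();o=[]
print(s["qpos"])
for n in("side","top"):
    c=robot.read_camera(n);p=proj(c,[s["tcp_pos"]])[0];u,v=(int(p[0])-40,int(p[1])-50) if n=="side" else (150,150)
    im=cv2.resize(c["img"][v:v+80,u:u+78,::-1],None,fx=5,fy=5,interpolation=cv2.INTER_CUBIC)
    for k in(0,.014,-.059):
        q=(proj(c,[s["tcp_pos"]+k*Rm[:,2]])[0]-[u,v]+.5)*5;cv2.circle(im,tuple(int(x) for x in q),2,(0,0,255),-1)
    q=(proj(c,[[*s["tcp_pos"][:2],0]])[0]-[u,v]+.5)*5;cv2.circle(im,tuple(int(x) for x in q),2,(255,0,0),-1)
    for w in([.4809,.366,.024],[.6205,.4275,.007],[.4216,.3398,.031]):
        q=(proj(c,[w])[0]-[u,v]+.5)*5;cv2.circle(im,tuple(int(x) for x in q),2,(0,255,255),-1)
    print(u,v);o.append(im)
cv2.imwrite("pics/c5.png",np.hstack(o))
E
```

```text
[ 5.11312446e-01  3.15189296e-01  1.91499268e+00 -2.00914719e-05
  9.11888211e-01  1.66636918e+00]
198 234
150 150
```

View pics/c5.png

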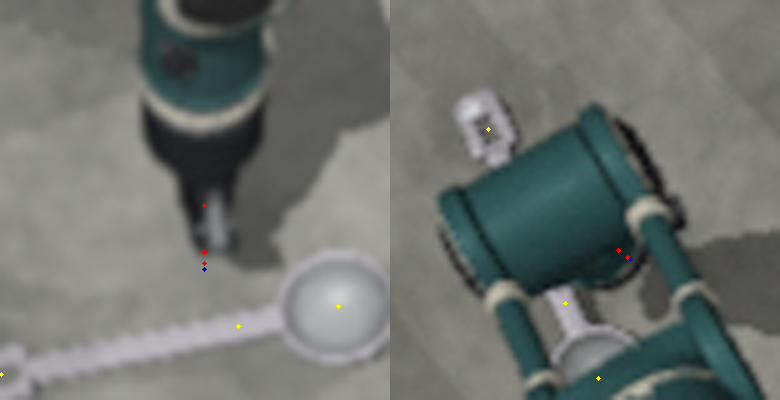

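arm_command:
  targets: "0 0 0 0 0 0.001 0;0 0 0 0 0 0.001 0;0 0 0 0 0 0.001 0;0 0 0 0 0 0.001 0;0 0 0 0 0 0 0"

```text
time: 8.7
tcp_pos: [0.5156, 0.3178, 0.0176]
ee_rot: [0.978, 0.206, -0.0, 0.0]
wrist_force: [-0.3, -0.8, 0.4]
width: -0.0001
```

arm_command:
  targets: "0 0 0 0 0 0.001 0;0 0 0 0 0 0.001 0;0 0 0 0 0 0 0"

```text
time: 8.95
tcp_pos: [0.5156, 0.3179, 0.0156]
ee_rot: [0.978, 0.206, -0.0, 0.0]
wrist_force: [0.4, 0.9, -0.1]
width: -0.0001
```

arm_command:
  targets: "0 0 0 0 0 0.001 0;0 0 0 0 0 0.001 0;0 0 0 0 0 0 0"

```text
time: 9.2
tcp_pos: [0.5157, 0.3178, 0.0136]
ee_rot: [0.978, 0.206, -0.0, 0.0]
wrist_force: [-0.4, -0.6, 0.1]
width: -0.0
```

No contact at the nominal height, so the tip stands shorter than stated. I'll go on carefully.

arm_command:
  targets: "0 0 0 0 0 0.001 0;0 0 0 0 0 0.001 0;0 0 0 0 0 0 0"

```text
time: 9.45
tcp_pos: [0.5156, 0.3178, 0.0117]
ee_rot: [0.978, 0.206, -0.0, 0.0]
wrist_force: [0.7, 0.2, -0.1]
width: -0.0002
```

arm_command:
  targets: "0 0 0 0 0 0.001 0;0 0 0 0 0 0.001 0;0 0 0 0 0 0 0"

```text
time: 9.7
tcp_pos: [0.5156, 0.3179, 0.0097]
ee_rot: [0.978, 0.206, -0.0, 0.0]
wrist_force: [-0.2, -0.3, 0.4]
width: 0.0001
```

arm_command:
  targets: "0 0 0 0 0 0.001 0;0 0 0 0 0 0.001 0;0 0 0 0 0 0 0"

```text
time: 9.95
tcp_pos: [0.5157, 0.3179, 0.0077]
ee_rot: [0.978, 0.206, -0.0, 0.0]
wrist_force: [-0.2, -0.0, 0.6]
width: 0.0002
```

arm_command:
  targets: "0 0 0 0 0 0.001 0;0 0 0 0 0 0.001 0;0 0 0 0 0 0 0"

```text
time: 10.2
tcp_pos: [0.5156, 0.3178, 0.0056]
ee_rot: [0.978, 0.206, -0.0, 0.0]
wrist_force: [0.1, -0.6, 0.2]
width: 0.0
```

arm_command:
  targets: "0 0 0 0 0 0.001 0;0 0 0 0 0 0.001 0;0 0 0 0 0 0.001 0;0 0 0 0 0 0 0"

```text
time: 10.53
tcp_pos: [0.5156, 0.3178, 0.0026]
ee_rot: [0.978, 0.206, -0.0, 0.0]
wrist_force: [-0.5, -0.7, 0.5]
width: -0.0001
```

arm_command:
  targets: "0 0 0 0 0 0.001 0;0 0 0 0 0 0.001 0;0 0 0 0 0 0 0"

```text
time: 10.78
tcp_pos: [0.5157, 0.3179, 0.0007]
ee_rot: [0.978, 0.206, -0.0, 0.0]
wrist_force: [-0.1, 1.0, -0.0]
width: 0.0001
```

arm_command:
  targets: "0 0 0 0 0 0.001 0;0 0 0 0 0 0.001 0;0 0 0 0 0 0 0"

```text
time: 11.03
tcp_pos: [0.5157, 0.3178, -0.0014]
ee_rot: [0.978, 0.206, -0.0, 0.0]
wrist_force: [-1.1, -0.4, 0.1]
width: 0.0001
```

arm_command:
  targets: "0 0 0 0 0 0.001 0;0 0 0 0 0 0.001 0;0 0 0 0 0 0 0"

```text
time: 11.28
tcp_pos: [0.5156, 0.3178, -0.0034]
ee_rot: [0.978, 0.206, -0.0, 0.0]
wrist_force: [0.2, -0.2, -0.8]
width: 0.0003
```

arm_command:
  targets: "0 0 0 0 0 0.001 0;0 0 0 0 0 0.001 0;0 0 0 0 0 0 0"

```text
time: 11.53
tcp_pos: [0.5156, 0.3179, -0.0054]
ee_rot: [0.978, 0.206, -0.0, 0.0]
wrist_force: [0.0, -0.5, 0.6]
width: 0.0002
```

arm_command:
  targets: "0 0 0 0 0 0.001 0;0 0 0 0 0 0.001 0;0 0 0 0 0 0 0"

```text
time: 11.78
tcp_pos: [0.5156, 0.3179, -0.0073]
ee_rot: [0.978, 0.206, -0.0, 0.0]
wrist_force: [-0.0, 0.2, 0.7]
width: -0.0001
```

arm_command:
  targets: "0 0 0 0 0 0.001 0;0 0 0 0 0 0.001 0;0 0 0 0 0 0 0"

```text
time: 12.03
tcp_pos: [0.5157, 0.3178, -0.0093]
ee_rot: [0.978, 0.206, -0.0, 0.0]
wrist_force: [-0.4, 0.7, 0.7]
width: 0.0001
```

```bash
python3 - <<'E'
from h import *
s=robot.observe();print(s["tau"].round(3),s["wrist_force"])
c=robot.read_camera("side");g=c["img"].mean(2).astype(int)
print(g[278:302,230:254])
E
```

```text
[-6.0000e-03 -4.8876e+01 -2.9221e+01  0.0000e+00 -4.3000e-02  0.0000e+00] [-0.38678763  0.65157776  0.71449808]
[[141 140 134 108  64  31  27  36  47  64  78  76  55  40  51  73  80  81
   82  81  79  79  81  84]
 [140 140 137 119  77  37  27  37  50  74  97  96  67  45  57  74  81  80
   82  80  80  81  85  99]
 [140 140 140 128  90  45  27  32  48  80 110 110  80  59  66  77  80  79
   80  79  81  85  98 119]
 [142 142 143 135 106  62  31  28  48  86 117 119  89  70  75  80  79  78
   78  80  81  89 112 133]
 [145 143 144 141 121  78  39  30  54  92 122 123  98  77  79  82  80  78
   79  79  81  92 117 137]
 [148 147 145 143 130  91  52  48  66  97 124 126 102  81  82  83  81  80
   79  80  84  98 121 137]
 [150 148 146 144 134 100  67  71  83 101 124 127 107  78  75  80  81  81
   81  84  96 115 130 138]
 [151 148 146 143 134 106  73  72  80  95 120 127 110  79  63  70  79  82
   83  91 109 126 135 140]
 [147 146 142 141 135 113  76  56  60  83 114 123 111  81  59  64  76  81
   84  91 105 122 135 143]
 [142 138 135 136 135 121  88  56  53  80 111 122 111  82  58  62  76  82
   83
[... 736 characters left out ...]
33 134 136 140 143 145 146 142 139 137 136 136 137 138 141 143 140
  137 142 154 165 172 170]
 [138 141 140 142 143 145 146 145 141 139 140 143 145 144 148 156 164 164
  159 163 173 182 185 177]
 [144 143 143 141 141 145 149 150 144 142 151 159 165 164 166 173 180 181
  180 179 183 186 188 183]
 [146 149 149 146 144 151 162 168 163 161 168 176 180 179 180 182 184 186
  186 186 187 187 189 188]
 [152 161 168 167 164 167 176 182 180 178 180 183 186 186 184 186 187 188
  188 187 184 181 181 179]
 [167 175 181 184 181 180 184 186 186 185 185 187 189 188 186 184 183 182
  179 174 168 158 151 150]
 [179 183 184 187 186 185 186 187 188 187 183 181 182 181 176 169 161 154
  147 142 137 131 128 129]]
```

arm_command:
  targets: "0 0 0 0 0 0.001 0;0 0 0 0 0 0.001 0;0 0 0 0 0 0 0"

```text
time: 12.33
tcp_pos: [0.5157, 0.3178, -0.0113]
ee_rot: [0.978, 0.206, -0.0, 0.0]
wrist_force: [-0.4, 0.0, -0.3]
width: 0.0005
```

arm_command:
  targets: "0 0 0 0 0 0.001 0;0 0 0 0 0 0.001 0;0 0 0 0 0 0 0"

```text
time: 12.58
tcp_pos: [0.5156, 0.3178, -0.0134]
ee_rot: [0.978, 0.206, -0.0, 0.0]
wrist_force: [0.5, -0.7, 0.6]
width: 0.0001
```

arm_command:
  targets: "0 0 0 0 0 0.001 0;0 0 0 0 0 0 0"

```text
time: 12.75
tcp_pos: [0.5157, 0.3179, -0.0143]
ee_rot: [0.978, 0.206, -0.0, 0.0]
wrist_force: [-0.3, 0.4, -0.3]
width: -0.0001
```

arm_command:
  targets: "0 0 0 0 0 0.001 0;0 0 0 0 0 0 0"

```text
time: 12.92
tcp_pos: [0.5157, 0.3179, -0.0153]
ee_rot: [0.978, 0.206, -0.0, 0.0]
wrist_force: [0.3, -0.1, -0.1]
width: -0.0001
```

```bash
python3 - <<'E'
from h import *
s=robot.observe();print(s["tau"].round(3),s["wrist_force"],s["ft_torque"],s["qpos"])
c=robot.read_camera("side");g=c["img"].mean(2).astype(int)
print(g[284:296,232:248])
u,v=198,234;a=cv2.resize(c["img"][v:v+80,u:u+78,::-1],None,fx=5,fy=5,interpolation=cv2.INTER_CUBIC)
cv2.imwrite("pics/c6.png",a)
E
```

```text
[-3.0000e-03 -4.9033e+01 -2.8937e+01 -0.0000e+00 -3.8000e-02 -0.0000e+00] [ 0.33752628 -0.11599232 -0.14935203] [-0.04340359  0.02953917 -0.02476999] [ 5.11254214e-01  3.64388100e-01  1.93128764e+00 -2.62736181e-05
  8.46191741e-01  1.66637223e+00]
[[147 144 131  94  56  51  67  98 124 126 101  80  83  86  87  82]
 [147 143 134 103  71  75  84 101 124 127 105  78  76  87  95  88]
 [142 141 132 105  74  76  80  94 120 125 106  74  64  80  94  89]
 [136 135 130 108  74  59  61  82 114 122 107  75  59  71  84  84]
 [129 130 128 117  86  57  54  79 111 121 109  79  59  64  76  83]
 [127 129 130 125 103  71  59  76 101 111 101  76  59  64  77  81]
 [129 128 130 128 117  92  78  84  96  97  89  75  68  72  78  83]
 [129 129 129 128 125 117 112 111 112 108  97  88  80  78  81  85]
 [128 127 126 127 131 133 133 131 130 127 120 110  98  91  91  98]
 [126 126 128 130 135 140 139 137 136 135 134 128 119 114 113 118]
 [128 129 133 137 140 143 141 139 136 136 136 136 133 131 130 130]
 [134 136 139 143 145 146 143 139 137 136 136 137 139 142 144 141]]
```

View pics/c6.png

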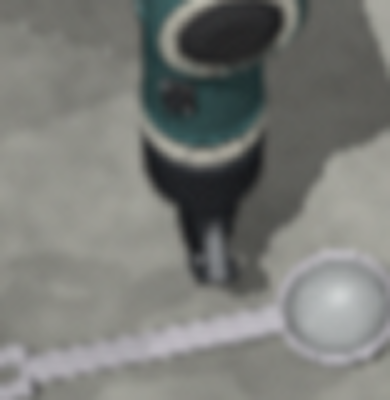

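arm_command:
  targets: "0 0 0 0 0 0.001 0;0 0 0 0 0 0.001 0;0 0 0 0 0 0 0"

```text
time: 13.22
tcp_pos: [0.5156, 0.3179, -0.0174]
ee_rot: [0.978, 0.206, -0.0, 0.0]
wrist_force: [-1.0, -0.0, 0.0]
width: 0.0003
```

arm_command:
  targets: "0 0 0 0 0 0.001 0;0 0 0 0 0 0.001 0;0 0 0 0 0 0 0"

```text
time: 13.47
tcp_pos: [0.5156, 0.3178, -0.0194]
ee_rot: [0.978, 0.206, -0.0, 0.0]
wrist_force: [0.3, 0.1, -0.6]
width: -0.0002
```

arm_command:
  targets: "0 0 0 0 0 0.001 0;0 0 0 0 0 0.001 0;0 0 0 0 0 0 0"

```text
time: 13.72
tcp_pos: [0.5159, 0.318, -0.0211]
ee_rot: [0.978, 0.206, 0.0, -0.0]
wrist_force: [0.4, 0.6, -0.2]
width: 0.0002
```

arm_command:
  targets: "0 0 0 0 0 0.001 0;0 0 0 0 0 0.001 0;0 0 0 0 0 0 0"

```text
time: 13.97
tcp_pos: [0.516, 0.3181, -0.0213]
ee_rot: [0.978, 0.206, -0.0, 0.0]
wrist_force: [-4.1, -2.5, 12.7]
width: -0.0001
```

Contact at reported TCP z ≈ −0.021, where +0.014 was expected: the reported height is about 35 mm off. I'll back off, tilt the tool so both cameras see the fingertips, and triangulate them to identify the bias.

arm_command:
  targets: "0 0 0 0 0 -0.01 0;0 0 0 0 0 -0.03 0;0 0 0 0 0 -0.04 0;0 0 0 0 0 -0.04 0;0 0.12 0 0 0 0 0;0 0.12 0 0 0 0 0;0 0.12 0 0 0 0 0;0 0.12 0 0 0 0 0;0 0.12 0 0 0 0 0;0 0.12 0 0 0 0 0;0 0 0 0 0 0 0;0 0 0 0 0 0 0"

```text
time: 14.97
tcp_pos: [0.5192, 0.3126, 0.097]
ee_rot: [0.928, 0.193, 0.312, -0.058]
wrist_force: [0.5, 0.2, 0.3]
width: 0.0002
```

```bash
python3 - <<'E'
from h import *
s=robot.observe();Rm=R.from_quat(s["ee_rot"]).as_matrix();o=[]
print(s["qpos"],s["tcp_pos"],s["ee_rot"],Rm[:,2])
for n,w,h in(("side",80,80),("top",80,80)):
    c=robot.read_camera(n);cv2.imwrite(f"pics/{n}7.png",c["img"][...,::-1]);p=proj(c,[s["tcp_pos"]])[0];u,v=int(p[0])-40,int(p[1])-40
    im=cv2.resize(c["img"][v:v+h,u:u+w,::-1],None,fx=5,fy=5,interpolation=cv2.INTER_CUBIC)
    for k in(0,.014,-.059,-.1):
        q=(proj(c,[s["tcp_pos"]+k*Rm[:,2]])[0]-[u,v]+.5)*5;cv2.circle(im,tuple(int(x) for x in q),2,(0,0,255),-1)
    print(u,v);o.append(im)
cv2.imwrite("pics/c7.png",np.hstack(o))
E
```

```text
[ 0.56630441 -0.08000044  2.36190402 -0.45888975  0.24540575  2.13937171] [0.5192418  0.31256699 0.09704317] [ 0.92844012  0.19253804  0.31243105 -0.05757509] [ 0.55797626  0.22721977 -0.79814389]
197 230
156 158
```

View pics/c7.png

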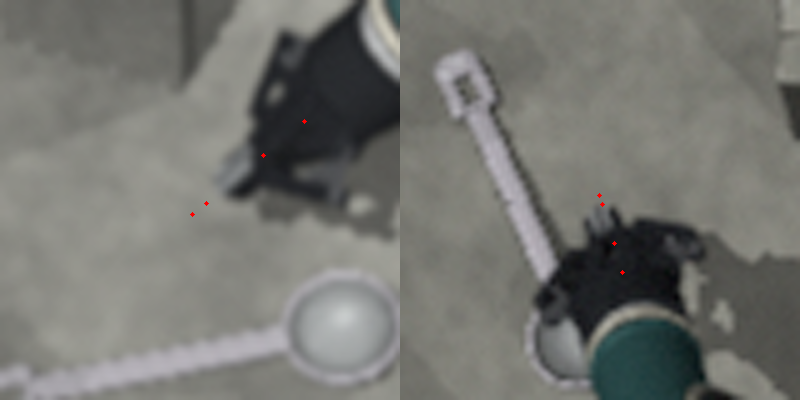

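```bash
python3 - <<'E'
from h import *
s=robot.observe();Rm=R.from_quat(s["ee_rot"]).as_matrix();p=s["tcp_pos"]
c=robot.read_camera("side");t=robot.read_camera("top")
def tri(a,b):
    (o1,d1),(o2,d2)=ray(c,a),ray(t,b);d1/=np.linalg.norm(d1);d2/=np.linalg.norm(d2)
    A=np.c_[d1,-d2];k=np.linalg.lstsq(A,o2-o1,rcond=None)[0];P1,P2=o1+k[0]*d1,o2+k[1]*d2
    return (P1+P2)/2,np.linalg.norm(P1-P2)
for a,b in(((243.5,265.5),(195.9,198.9)),((242.5,266.5),(195.9,198.9))):
    P,g=tri(np.array(a),np.array(b));print(P,g,"minus nominal tip, world",(P-p-.014*Rm[:,2]).round(4),"tool",(Rm.T@(P-p)-[0,0,.014]).round(4))
# sieve triangulated
for n,a,b in(("eye",(197.7,309.3),(169.9,175.2)),("bowl",(265.7,295.7),(192,224.6))):print(n,tri(np.array(a),np.array(b)))
# FK fit data
E
```

```text
[0.50821048 0.30907158 0.12540712] 0.01319623085840079 minus nominal tip, world [-0.0214 -0.0082  0.0372] tool [ 0.0043 -0.0004 -0.0435]
[0.50993241 0.30984519 0.119698  ] 0.010713222522208531 minus nominal tip, world [-0.0197 -0.0074  0.0315] tool [ 0.0024 -0.0005 -0.0378]
eye (array([ 0.62211869,  0.42613871, -0.00187989]), np.float64(0.0005525571591031509))
bowl (array([0.42204633, 0.33794556, 0.0221875 ]), np.float64(0.004217714631066969))
```

Clear result: the real fingertips sit ~35 mm back along the tool axis from where the reported TCP puts them, with no sideways offset (touch: 35 mm, triangulation: 38–43 mm). I'll apply 35 mm from here on.

```bash
cat >> h.py <<'E'
OFF=.035
def true(s): 
    Rm=R.from_quat(s["ee_rot"]).as_matrix();return s["tcp_pos"]-OFF*Rm[:,2],Rm
E
python3 - <<'E'
from h import *
yaw=.4155;Rg=tilt(yaw,np.pi+.21);o=np.array([.4813,.3653,.024])
pg=o+Rg[:,2]*(.002+OFF);pre=pg-Rg[:,2]*.07
go(pre,Rg)
E
```

```text
shift in current tool [-0.0341 -0.0637  0.0273] shift in final tool [-0.0006 -0.0634  0.0442] turn [ 0.0148 -0.8603 -0.0102]
```

arm_command:
  targets: "0.0018 -0.1075 -0.0013 0 0 0 100;0.0018 -0.1075 -0.0013 0 0 0 100;0.0018 -0.1075 -0.0013 0 0 0 100;0.0018 -0.1075 -0.0013 0 0 0 100;0.0018 -0.1075 -0.0013 0 0 0 100;0.0018 -0.1075 -0.0013 0 0 0 100;0.0018 -0.1075 -0.0013 0 0 0 100;0.0018 -0.1075 -0.0013 0 0 0 100;0 0 0 0 -0.021 0.014 100;0 0 0 0 -0.021 0.015 100;0 0 0 0 -0.021 0.015 100;0 0 0 0 0 0 100"

```text
time: 16.17
tcp_pos: [0.4861, 0.3681, 0.0502]
ee_rot: [0.974, 0.205, -0.093, 0.021]
wrist_force: [-0.2, -0.4, 0.4]
width: 0.0859
```

```bash
python3 - <<'E'
from h import *
yaw=.4155;Rg=tilt(yaw,np.pi+.21);o=np.array([.4813,.3653,.024])
s=go(o+Rg[:,2]*(.002+OFF),Rg);print(s["qpos"].round(3),s["tcp_pos"])
E
```

```text
shift in current tool [-0.0012  0.0005  0.0637] shift in final tool [0.     0.0007 0.0637] turn [ 0.0028 -0.0185 -0.0018]
[0.589 0.409 1.737 0.032 1.185 1.731] [0.48612579 0.36814306 0.05015461]
```

arm_command:
  targets: "0 0 0 0 0 0.02 100;0 0 0 0 0 0.02 100;0 0 0 0 0 0.015 100;0 0 0 0 0 0.008 100;0 0 0 0 0 0 100;0 0 0 0 0 0 100"

```text
time: 16.67
tcp_pos: [0.479, 0.3606, -0.0081]
ee_rot: [0.975, 0.203, -0.09, 0.022]
wrist_force: [-0.4, 1.0, 0.5]
width: 0.0854
```

arm_command:
  targets: "0 0 0 0 0 0 40;0 0 0 0 0 0 20;0 0 0 0 0 0 10;0 0 0 0 0 0 0;0 0 0 0 0 0 0;0 0 0 0 0 0 0;0 0 0 0 0 0 0;0 0 0 0 0 0 0"
  newtons: 50

```text
time: 17.33
tcp_pos: [0.4786, 0.3607, -0.0078]
ee_rot: [0.975, 0.204, -0.09, 0.022]
wrist_force: [-1.3, 0.3, 3.5]
width: 0.0166
```

arm_command:
  targets: "0 0 0 0 0 -0.005 0;0 0 0 0 0 -0.01 0;0 0 0 0 0 -0.02 0;0 0 0 0 0 -0.03 0;0 0 0 0 0 -0.03 0;0 0 0 0 0 -0.03 0;0 0 0 0 0 0 0;0 0 0 0 0 0 0"

```text
time: 18.0
tcp_pos: [0.5013, 0.3716, 0.1176]
ee_rot: [0.975, 0.203, -0.088, 0.021]
wrist_force: [0.3, -0.7, -2.4]
width: 0.0165
```

```bash
python3 - <<'E'
from h import *
from scipy.optimize import least_squares
s=robot.observe();p,Rm=true(s);print(p,s["width"],s["wrist_force"],s["ft_torque"],s["qpos"].round(4),Rm.round(3).tolist())
# FK guess fit: planar arm with spherical wrist
D=[([1.10409693,.264769,1.605358,-5e-6,1.27368,-.0369],[.28092415,.61292422,.20865964]),
([.5819,.3841,1.6726,.0358,1.2933,1.727],[.49364,.36978,.10004]),
([.511312,.315189,1.914993,0,.911888,1.666369],[.5156,.3178,.0216]),
([.511254,.364388,1.931288,0,.846192,1.666372],[.5157,.3179,-.0153]),
([.56630441,-.08000044,2.36190402,-.45888975,.24540575,2.13937171],[.5192418,.31256699,.09704317]),
(s["qpos"],s["tcp_pos"])]
def fk(q,v):
    h,a,b,d,e,f=v
    r=lambda ax,t:R.from_rotvec(np.array(ax)*t).as_matrix()
    A=r([0,0,1],q[0])@r([0,1,0],q[1]);p=np.array([0,0,h])+A@[0,0,a]
    A=A@r([0,1,0],q[2]);p=p+A@[e,0,b]
    A=A@r([0,0,1],q[3])@r([0,1,0],q[4])@r([0,0,1],q[5]);return p+A@[0,0,d],A
f=lambda v:np.concatenate([fk(q,v)[0]-x for q,x in D])
r=least_squares(f,[.3,.4,.4,.2,0,0],x_scale=.1);print(r.x.round(4),np.abs(r.fun).max())
print(fk(s["qpos"],r.x)[1].round(3).tolist())
t=robot.read_camera("top");c=robot.read_camera("side")
for n,i in(("side",c),("top",t)):cv2.imwrite(f"pics/{n}8.png",i["img"][...,::-1])
for i in(c,t):print(proj(i,[p,p+.153*Rm[:,0],p-.065*Rm[:,0]]).round(1).tolist())
E
```

```text
[0.50697619 0.37424433 0.15205313] 0.01651117558728163 [ 0.29827627 -0.68704852 -2.35617649] [ 0.00113618 -0.06989848 -0.01675   ] [0.5829 0.3606 1.6655 0.0264 1.2941 1.7329] [[0.902, 0.4, -0.162], [0.393, -0.916, -0.077], [-0.179, 0.005, -0.984]]
[ 0.2499  0.5008  0.5668  0.36   -0.0036  0.    ] 0.021852730174486135
[[-0.4, 0.902, -0.162], [0.916, 0.393, -0.077], [-0.005, -0.179, -0.984]]
[[236.4, 278.3], [186.7, 290.0], [257.6, 273.3]]
[[177.1, 200.9], [161.6, 164.6], [183.9, 216.9]]
```

```bash
cat > fk.py <<'E'
from h import *
D=[([1.10409693,.264769,1.605358,-5e-6,1.27368,-.0369],[.28092415,.61292422,.20865964]),
([.5819,.3841,1.6726,.0358,1.2933,1.727],[.49364,.36978,.10004]),
([.511312,.315189,1.914993,0,.911888,1.666369],[.5156,.3178,.0216]),
([.511254,.364388,1.931288,0,.846192,1.666372],[.5157,.3179,-.0153]),
([.56630441,-.08000044,2.36190402,-.45888975,.24540575,2.13937171],[.5192418,.31256699,.09704317]),
([.589,.409,1.737,.032,1.185,1.731],[.48613,.36814,.05015]),
([.5829,.3606,1.6655,.0264,1.2941,1.7329],[.5013,.3716,.1176])]
ro=lambda ax,t:R.from_rotvec(np.array(ax)*t).as_matrix()
def fk(q,v):
    h,a,b,d,e,x0,g,w=v
    A=ro([0,0,1],q[0]);p=A@[x0,0,h];A=A@ro([0,1,0],q[1]);p=p+A@[w,0,a]
    A=A@ro([0,1,0],q[2]);p=p+A@[e,0,b];A=A@ro([0,0,1],q[3])@ro([0,1,0],q[4]);p=p+A@[g,0,0]
    A=A@ro([0,0,1],q[5]);return p+A@[0,0,d],A@ro([0,0,1],-np.pi/2)
E
python3 - <<'E'
from fk import *
for m in([1,1,1,1,0,0,0,0],[1,1,1,1,1,0,0,0],[1,1,1,1,0,1,0,0],[1,1,1,1,0,0,1,0],[1,1,1,1,0,0,0,1],[1,1,1,1,0,1,1,0]):
    k=np.flatnonzero(m);v0=np.array([.3,.4,.4,.2,0,0,0,0]);
    def f(z):
        v=v0.copy();v[k]=z;return np.concatenate([fk(q,v)[0]-x for q,x in D])
    r=least_squares(f,v0[k],x_scale=.1);print(m,r.x.round(4),np.abs(r.fun).max().round(5));
print(r.fun.reshape(-1,3).round(3))
E
```

```text
[1, 1, 1, 1, 0, 0, 0, 0] [0.2515 0.5082 0.5666 0.366 ] 0.02215
[1, 1, 1, 1, 1, 0, 0, 0] [ 2.511e-01  5.080e-01  5.664e-01  3.657e-01 -4.000e-04] 0.0221
[1, 1, 1, 1, 0, 1, 0, 0] [0.2514 0.5045 0.5641 0.3636 0.0032] 0.02207
[1, 1, 1, 1, 0, 0, 1, 0] [ 0.2803  0.4463  0.5614  0.3375 -0.0231] 0.02321
[1, 1, 1, 1, 0, 0, 0, 1] [0.2575 0.4909 0.5629 0.3546 0.0085] 0.0223
[1, 1, 1, 1, 0, 1, 1, 0] [ 0.2835  0.4582  0.5733  0.3462 -0.0157 -0.0253] 0.02351
[[ 0.024 -0.009  0.002]
 [ 0.015 -0.021 -0.003]
 [ 0.012 -0.022  0.   ]
 [ 0.009 -0.023  0.001]
 [ 0.007 -0.01   0.005]
 [ 0.013 -0.022 -0.003]
 [ 0.015 -0.021 -0.002]]
```

```bash
sed -i 's/h,a,b,d,e,x0,g,w=v/h,a,b,d,y0,x0,g,e=v/; s/p=A@\[x0,0,h\]/p=A@[x0,y0,h]/; s/A@\[w,0,a\]/A@[0,0,a]/' fk.py
python3 - <<'E'
from fk import *
for m in([1,1,1,1,1,0,0,0],[1,1,1,1,1,1,0,0],[1,1,1,1,1,0,0,1]):
    k=np.flatnonzero(m);v0=np.array([.3,.4,.4,.2,0,0,0,0]);
    def f(z):
        v=v0.copy();v[k]=z;return np.concatenate([fk(q,v)[0]-x for q,x in D])
    r=least_squares(f,v0[k],x_scale=.1);print(m,r.x.round(4),np.abs(r.fun).max().round(5));
E
```

```text
[1, 1, 1, 1, 1, 0, 0, 0] [0.2502 0.5113 0.5656 0.3683 0.0249] 0.00029
[1, 1, 1, 1, 1, 1, 0, 0] [ 2.502e-01  5.120e-01  5.660e-01  3.687e-01  2.490e-02 -5.000e-04] 0.00027
[1, 1, 1, 1, 1, 0, 0, 1] [0.2516 0.5121 0.5662 0.369  0.0249 0.0014] 0.00021
```

FK fits to 0.3 mm (h .25, a .511, b .566, wrist-to-TCP .368, lateral .025). Now plan the carry to a pose in front of the cubby.

```bash
cat >> fk.py <<'E'
V=np.array([.2502,.5113,.5656,.3683,.0249,0,0,0])
LO=np.array([-2.63,-.94,.31,-1.31,0,-2.55]);HI=np.array([2.63,2.18,2.57,4.45,2.66,2.55])
def ik(p,Rt,q0):
    def f(q):
        x,A=fk(q,V);return np.r_[(x-p)*5,R.from_matrix(A.T@Rt).as_rotvec()]
    r=least_squares(f,np.clip(q0,LO+1e-3,HI-1e-3),bounds=(LO,HI));return r.x,np.abs(r.fun).max()
def S2W(m): return np.asarray(m)@ro([0,0,1],YAW).T+SH
def toolpose(eye_s,th,delta=.07,dz=.002,yaw=YAW):
    "reported TCP for sieve eye (shelf frame), handle th from upright leaning in; delta tool lean; dz TCP ahead of handle"
    T=np.pi/2+delta+th;Rt=tilt(yaw,T);u=np.array([np.cos(yaw),np.sin(yaw),0])
    d=np.sin(th)*u+np.array([0,0,np.cos(th)]);return S2W(eye_s)-.153*d+(dz+OFF)*Rt[:,2],Rt
E
python3 - <<'E'
from fk import *
s=robot.observe();q=s["qpos"]
p,Rt=toolpose([-.14,-.010,.305],np.pi/2);go(p,Rt);qq,e=ik(p,Rt,q);print(p,qq.round(3),e)
for x,z,th in((-.006,.313,90),(.005,.30,80),(.01,.285,60),(.01,.281,45),(.01,.279,30),(.01,.278,15),(.01,.278,0)):
    p,Rt=toolpose([x,-.010,z],np.radians(th))
    qa,e=ik(p,Rt,qq);qf,ef=ik(p,Rt,[qa[0],qa[1],qa[2],np.pi,.5,-1.57]);print(th,p.round(3),qa.round(2),round(e,3),"flip",qf.round(2),round(ef,3));qq=qa if e<.01 else qf
E
```

```text
shift in current tool [-0.3168  0.3214 -0.0948] shift in final tool [-0.1182  0.421  -0.1465] turn [0.0696 0.1137 0.4867]
[ 0.35775155 -0.04139392  0.26809061] [-0.177 -0.344  2.085 -0.007  1.47  -1.668] 6.506465769387717e-10
90 [ 0.491 -0.052  0.276] [-0.15 -0.07  1.85 -0.01  1.43 -1.64] 0.0 flip [-0.15 -0.4   2.57  4.42  0.    0.22] 1.041
80 [ 0.511 -0.054  0.237] [-0.16 -0.14  1.98  0.01  1.19 -1.65] 0.0 flip [-0.15 -0.36  2.57  4.42  0.    0.23] 0.824
60 [ 0.546 -0.056  0.175] [-0.18 -0.25  2.26  0.07  0.68 -1.71] 0.0 flip [-0.14 -0.31  2.57  4.1   0.    0.56] 0.424
45 [ 0.579 -0.059  0.145] [-0.19 -0.25  2.43  0.29  0.26 -1.93] 0.0 flip [-0.14 -0.24  2.53  4.3   0.    0.37] 0.14
30 [ 0.617 -0.062  0.126] [-0.14 -0.16  2.45  0.93  0.   -2.54] 0.134 flip [-0.2  -0.11  2.54  2.77  0.28  1.86] 0.0
15 [ 0.658 -0.065  0.118] [-0.2   0.16  2.56  2.99  0.82  1.64] 0.0 flip [-0.2   0.16  2.56  2.99  0.82  1.64] 0.0
0 [ 0.699 -0.069  0.122] [-0.19  0.48  2.49  3.03  1.32  1.59] 0.0 flip [-0.19  0.48  2.49  3.03  1.32  1.59] 0.0
```

```bash
sed -i 's/ro(\[0,0,1\],-np.pi\/2)/ro([0,0,1],np.pi\/2)/' fk.py; python3 - <<'E'
from fk import *
s=robot.observe();print(fk(s["qpos"],V)[0]-s["tcp_pos"],fk(s["qpos"],V)[1]-R.from_quat(s["ee_rot"]).as_matrix())
E
```

```text
[-1.59375255e-05 -3.17520179e-05 -4.60212399e-05] [[ 0.00000000e+00  1.11022302e-16 -2.77555756e-17]
 [-5.55111512e-17  1.11022302e-16 -2.49800181e-16]
 [-8.32667268e-17  1.78676518e-16 -2.22044605e-16]]
```

arm_command:
  targets: "0.014 0.0227 0.0974 0 0 -0.01 0;0.014 0.0227 0.0974 0 0 -0.02 0;0.014 0.0227 0.0974 -0.01 0 -0.025 0;0.014 0.0227 0.0974 -0.025 0 -0.025 0;0.014 0.0227 0.0974 -0.03 0 -0.025 0;0 0 0 -0.03 0 -0.025 0;0 0 0 -0.023 0 -0.017 0;0 0 0 0 0.015 0 0;0 0 0 0 0.03 0 0;0 0 0 0 0.036 0 0;0 0 0 0 0.036 0 0;0 0 0 0 0.036 0 0"

```text
time: 19.1
tcp_pos: [0.3843, 0.2176, 0.268]
ee_rot: [0.999, -0.039, -0.037, -0.001]
wrist_force: [0.9, -1.1, -0.8]
width: 0.0165
```

arm_command:
  targets: "0 0 0 0 0.036 0 0;0 0 0 0 0.036 0 0;0 0 0 0 0.036 0 0;0 0 0 0 0.036 0 0;0 0 0 0 0.036 0 0;0 0 0 0 0.036 0 0;0 0 0 0 0.03 0 0;0 0 0 0 0.015 0 0;0 0 0 0 0 0 0;0 0 0 0 0 0 0"

```text
time: 19.93
tcp_pos: [0.364, -0.0408, 0.2685]
ee_rot: [0.998, -0.041, -0.036, -0.003]
wrist_force: [-0.0, 0.9, -0.5]
width: 0.0168
```

```bash
python3 - <<'E'
from fk import *
s=robot.observe();p,Rt=toolpose([-.14,-.010,.305],np.pi/2);go(p,Rt);print(s["qpos"].round(3),s["tcp_pos"],s["width"],s["wrist_force"],s["ft_torque"])
o=[]
for n in("side","top"):
    c=robot.read_camera(n);cv2.imwrite(f"pics/{n}9.png",c["img"][...,::-1]);t,Rm=true(s)
    pr=proj(c,[t+.153*Rm[:,0],S2W([0,-.01,.306])]);print(pr)
    u,v=np.round(pr.mean(0)).astype(int)-[50,50]
    im=cv2.resize(c["img"][v:v+100,u:u+100,::-1],None,fx=4,fy=4,interpolation=cv2.INTER_CUBIC)
    P=np.array([[0,0,0],[.131+0,0,0],[.153,0,0],[.184,0,0],[.184,.018,0],[.184,-.018,0]])
    for w in proj(c,np.vstack([t+P@Rm.T,S2W([[0,-.01,.306],[.036,-.01,.318],[.036,.13,.317],[-.1,.22,.34],[-.1,-.22,.34],[.06,.22,.34]])])):
        q=(w-[u,v]+.5)*4;cv2.circle(im,tuple(int(x) for x in q),2,(0,0,255),-1)
    print(u,v);o.append(im)
cv2.imwrite("pics/c9.png",np.hstack(o))
E
```

```text
shift in current tool [-0.0061  0.0011  0.0008] shift in final tool [-0.0061  0.0011  0.0008] turn [-0.0023  0.0031 -0.003 ]
[-0.175 -0.328  2.074 -0.005  1.469  1.479] [ 0.36399776 -0.0407818   0.26846637] 0.016818134875868168 [-0.04030162  0.92707824 -0.52396485] [-0.0179198   0.0339708   0.06257292]
[[265.69907528 147.26667636]
 [227.75671806 135.00755004]]
197 91
[[300.2995101  190.84292219]
 [302.66341427 150.01312467]]
251 120
```

View pics/c9.png

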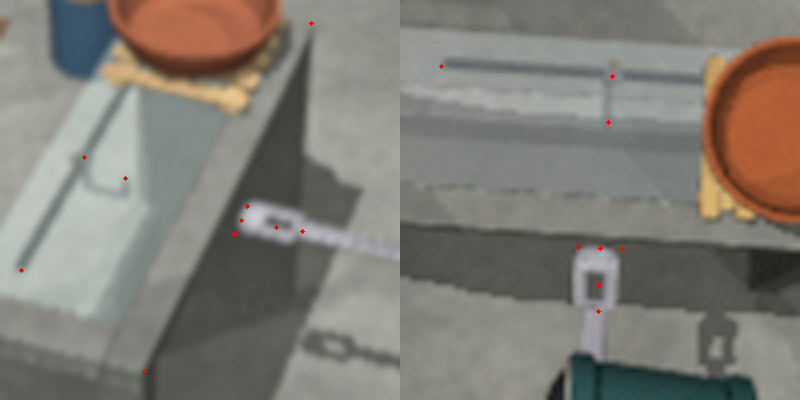

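Side picture: hook tip (125,178) and rail end match the predictions. Paddle about 0.6 px higher than assumed. Top picture: hook line at column 606 against my 608–612, hole centre at column 596 against predicted 600. So the hook is at shelf y ≈ −8 mm and the eye is ≈ 2 mm to its left. I'll raise the grip, move under the roof edge and feel the roof.

arm_command:
  targets: "0 0 0 0 0 0 0;0 0 0 0.01 0.0009 -0.0005 0;0 0 0 0.016 0.0009 -0.001 0;0 0 0 0.016 0 -0.001 0;0 0 0 0.016 0 -0.001 0;0 0 0 0.01 0 -0.0005 0;0 0 0 0.006 0 0 0;0 0 0 0 0 0 0;0 0 0 0 0 0 0"
  newtons: 95

```text
time: 20.78
tcp_pos: [0.4389, -0.0477, 0.2691]
ee_rot: [0.999, -0.039, -0.035, -0.002]
wrist_force: [0.3, 0.2, -1.4]
width: 0.015
```

```bash
cat > st.py <<'E'
from fk import *
s=robot.observe();p,Rm=true(s)
e=(p-.002*Rm[:,2]+.153*(Rm[:,0]*np.cos(.07)-Rm[:,2]*np.sin(.07))-SH)@ro([0,0,1],YAW)
print("t",s["time"],"eye_s",e.round(4),"th(deg)",np.degrees(np.arctan2(-Rm[:,2][2],0)*0+np.arccos(Rm[2,0])-.07).round(1),"F",s["wrist_force"].round(1),"M",s["ft_torque"].round(3),"w",round(s["width"],4),"q",s["qpos"].round(2))
E
python3 st.py
```

```text
t 20.7833 eye_s [-0.0586 -0.0098  0.3059] th(deg) 90.0 F [ 0.3  0.2 -1.4] M [ 0.029 -0.008 -0.027] w 0.015 q [-0.16 -0.17  1.95 -0.    1.43  1.49]
```

arm_command:
  targets: "0 0 0 0 0 -0.0015 0;0 0 0 0 0 -0.0015 0;0 0 0 0 0 0 0;0 0 0 0 0 0 0"

```text
time: 21.12
tcp_pos: [0.4391, -0.0481, 0.2729]
ee_rot: [0.999, -0.04, -0.034, -0.002]
wrist_force: [0.3, -0.3, -1.5]
width: 0.0153
```

```bash
python3 st.py
```

```text
t 21.1167 eye_s [-0.0584 -0.0103  0.3101] th(deg) 89.9 F [ 0.3 -0.3 -1.5] M [-0.038 -0.015 -0.008] w 0.0153 q [-0.16 -0.17  1.95 -0.    1.44  1.49]
```

arm_command:
  targets: "0 0 0 0 0 -0.001 0;0 0 0 0 0 -0.001 0;0 0 0 0 0 0 0;0 0 0 0 0 0 0"

```text
time: 21.45
tcp_pos: [0.4394, -0.0481, 0.2745]
ee_rot: [0.999, -0.04, -0.034, -0.002]
wrist_force: [0.6, -0.4, -1.7]
width: 0.0152
```

```bash
python3 st.py
```

```text
t 21.45 eye_s [-0.0581 -0.0103  0.3116] th(deg) 89.9 F [ 0.6 -0.4 -1.7] M [-0.008  0.005  0.039] w 0.0152 q [-0.16 -0.17  1.94 -0.    1.44  1.49]
```

arm_command:
  targets: "0 0 0 0 0 -0.001 0;0 0 0 0 0 -0.001 0;0 0 0 0 0 0 0;0 0 0 0 0 0 0"

```text
time: 21.78
tcp_pos: [0.4396, -0.0481, 0.2765]
ee_rot: [0.999, -0.04, -0.034, -0.002]
wrist_force: [0.4, 0.2, -1.6]
width: 0.0145
```

```bash
python3 st.py
```

```text
t 21.7833 eye_s [-0.0579 -0.0102  0.3136] th(deg) 89.9 F [ 0.4  0.2 -1.6] M [-0.009 -0.041 -0.02 ] w 0.0145 q [-0.16 -0.17  1.94 -0.    1.44  1.49]
```

arm_command:
  targets: "0 0 0 0 0 -0.0015 0;0 0 0 0 0 0 0;0 0 0 0 0 0 0"

```text
time: 22.03
tcp_pos: [0.4397, -0.0481, 0.278]
ee_rot: [0.999, -0.04, -0.034, -0.002]
wrist_force: [0.7, -0.2, -1.0]
width: 0.0149
```

```bash
python3 st.py
```

```text
t 22.0333 eye_s [-0.0578 -0.0102  0.3151] th(deg) 89.9 F [ 0.7 -0.2 -1. ] M [-0.046 -0.024 -0.025] w 0.0149 q [-0.16 -0.17  1.94 -0.    1.45  1.49]
```

arm_command:
  targets: "0 0 0 0 0 -0.0015 0;0 0 0 0 0 0 0;0 0 0 0 0 0 0"

```text
time: 22.28
tcp_pos: [0.4398, -0.0481, 0.2795]
ee_rot: [0.999, -0.04, -0.034, -0.002]
wrist_force: [0.9, 0.2, -1.8]
width: 0.0153
```

```bash
python3 st.py
```

```text
t 22.2833 eye_s [-0.0577 -0.0102  0.3166] th(deg) 89.9 F [ 0.9  0.2 -1.8] M [-0.021 -0.078  0.002] w 0.0153 q [-0.16 -0.17  1.93 -0.    1.45  1.49]
```

arm_command:
  targets: "0 0 0 0 0 -0.0015 0;0 0 0 0 0 0 0;0 0 0 0 0 0 0"

```text
time: 22.53
tcp_pos: [0.4399, -0.0481, 0.281]
ee_rot: [0.999, -0.04, -0.034, -0.002]
wrist_force: [-0.3, -0.2, -0.9]
width: 0.0154
```

```bash
python3 st.py
```

```text
t 22.5333 eye_s [-0.0576 -0.0102  0.3181] th(deg) 89.9 F [-0.3 -0.2 -0.9] M [-0.004 -0.024 -0.013] w 0.0154 q [-0.16 -0.17  1.93 -0.    1.45  1.49]
```

arm_command:
  targets: "0 0 0 0 0 -0.0015 0;0 0 0 0 0 0 0;0 0 0 0 0 0 0"

```text
time: 22.78
tcp_pos: [0.44, -0.0481, 0.2825]
ee_rot: [0.999, -0.04, -0.034, -0.002]
wrist_force: [0.1, -0.0, -1.3]
width: 0.0152
```

```bash
python3 st.py
```

```text
t 22.7833 eye_s [-0.0575 -0.0102  0.3196] th(deg) 89.9 F [ 0.1 -0.  -1.3] M [ 0.005 -0.039 -0.013] w 0.0152 q [-0.16 -0.17  1.93 -0.    1.45  1.49]
```

arm_command:
  targets: "0 0 0 0 0 -0.0015 0;0 0 0 0 0 0 0;0 0 0 0 0 0 0"

```text
time: 23.03
tcp_pos: [0.44, -0.0481, 0.2839]
ee_rot: [0.999, -0.04, -0.035, -0.002]
wrist_force: [-0.2, -0.1, -1.8]
width: 0.0145
```

```bash
python3 st.py
```

```text
t 23.0333 eye_s [-0.0575 -0.0102  0.3209] th(deg) 90.0 F [-0.2 -0.1 -1.8] M [-0.055  0.039 -0.013] w 0.0145 q [-0.16 -0.17  1.93 -0.    1.46  1.49]
```

arm_command:
  targets: "0 0 0 0 0 -0.0015 0;0 0 0 0 0 0 0;0 0 0 0 0 0 0"

```text
time: 23.28
tcp_pos: [0.44, -0.0481, 0.2853]
ee_rot: [0.999, -0.04, -0.035, -0.002]
wrist_force: [-0.4, 0.1, -3.0]
width: 0.0151
```

```bash
python3 st.py
```

```text
t 23.2833 eye_s [-0.0575 -0.0102  0.3222] th(deg) 90.0 F [-0.4  0.1 -3. ] M [-0.047  0.159 -0.013] w 0.0151 q [-0.16 -0.18  1.93 -0.    1.46  1.49]
```

Roof contact felt at nominal eye height ≈0.3205, so the true height is about 3.5 mm below nominal. I'll lower to mid-gap and feed in over the hook tip.

arm_command:
  targets: "0 0 0 0 0 0.002 0;0 0 0 0 0 0.002 0;0 0 0 0 0 0.002 0;0 0 0 0.007 0 -0.0005 0;0 0 0 0.007 0 -0.0005 0;0 0 0 0.006 0 -0.0004 0;0 0 0 0 0 0 0;0 0 0 0 0 0 0"

```text
time: 23.95
tcp_pos: [0.4603, -0.0497, 0.2794]
ee_rot: [0.999, -0.04, -0.035, -0.002]
wrist_force: [0.3, 0.4, -2.2]
width: 0.0148
```

```bash
python3 st.py
```

```text
t 23.95 eye_s [-0.0372 -0.0102  0.3164] th(deg) 90.0 F [ 0.3  0.4 -2.2] M [-0.029 -0.033 -0.002] w 0.0148 q [-0.16 -0.13  1.9  -0.    1.44  1.49]
```

arm_command:
  targets: "0 0 0 0.003 0 -0.0002 0;0 0 0 0.003 0 -0.0002 0;0 0 0 0.003 0 -0.0002 0;0 0 0 0 0 0 0"

```text
time: 24.28
tcp_pos: [0.4693, -0.0504, 0.2794]
ee_rot: [0.999, -0.04, -0.034, -0.002]
wrist_force: [-0.8, 0.2, -1.4]
width: 0.0149
```

```bash
python3 st.py
```

```text
t 24.2833 eye_s [-0.0282 -0.0102  0.3165] th(deg) 89.9 F [-0.8  0.2 -1.4] M [-0.004 -0.037 -0.   ] w 0.0149 q [-0.16 -0.11  1.88 -0.    1.44  1.49]
```

arm_command:
  targets: "0 0 0 0.003 0 -0.0002 0;0 0 0 0.003 0 -0.0002 0;0 0 0 0.002 0 -0.0001 0;0 0 0 0 0 0 0"

```text
time: 24.62
tcp_pos: [0.4771, -0.0511, 0.2793]
ee_rot: [0.999, -0.04, -0.034, -0.002]
wrist_force: [-0.4, 0.1, -1.2]
width: 0.0152
```

```bash
python3 st.py
```

```text
t 24.6167 eye_s [-0.0203 -0.0102  0.3164] th(deg) 89.9 F [-0.4  0.1 -1.2] M [ 0.009  0.014 -0.004] w 0.0152 q [-0.16 -0.1   1.87 -0.    1.44  1.5 ]
```

arm_command:
  targets: "0 0 0 0.003 0 -0.0002 0;0 0 0 0.003 0 -0.0002 0;0 0 0 0.003 0 -0.0002 0;0 0 0 0.003 0 -0.0002 0;0 0 0 0 0 0 0"

```text
time: 25.03
tcp_pos: [0.4893, -0.0521, 0.2792]
ee_rot: [0.999, -0.04, -0.034, -0.002]
wrist_force: [0.4, -1.0, -1.7]
width: 0.0151
```

```bash
python3 st.py; python3 - <<'E'
from fk import *
for n in("side","top"):
    c=robot.read_camera(n);cv2.imwrite(f"pics/{n}10.png",c["img"][...,::-1]);print(proj(c,S2W([[-.002,-.008,.313],[0,-.008,.306]])).round(1).tolist())
E
```

```text
t 25.0333 eye_s [-0.0081 -0.0103  0.3163] th(deg) 89.9 F [ 0.4 -1.  -1.7] M [-0.07  -0.021 -0.007] w 0.0151 q [-0.15 -0.07  1.85 -0.    1.44  1.5 ]
[[228.1, 134.0], [227.6, 135.4]]
[[302.3, 150.2], [302.1, 150.0]]
```

```bash
python3 - <<'E'
import cv2
g=cv2.imread("pics/top10.png").mean(2).astype(int);print(g[138:166,290:316])
g=cv2.imread("pics/side10.png").mean(2).astype(int);print(g[126:150,212:240])
E
```

```text
[[112 113 115 109 106 106 106 108 108 109 109 110 125 133 131 134 127 112
  110 112 115 115 115 117 118 120]
 [140 140 142 138 136 136 135 132 129 129 130 125 126 132 133 137 129 117
  111 108 108 109 109 108 108 110]
 [155 155 155 153 153 153 154 150 149 150 150 142 124 124 132 137 141 140
  140 138 138 136 131 127 127 127]
 [152 154 154 154 152 153 152 154 153 157 156 148 131 128 139 146 151 153
  156 157 155 154 152 149 149 149]
 [152 155 153 154 154 150 153 152 154 157 155 150 139 137 147 154 155 154
  158 158 156 156 154 155 153 155]
 [151 151 147 147 149 149 146 144 146 148 149 146 139 139 147 153 155 155
  156 154 155 153 153 155 153 153]
 [160 156 159 160 162 163 160 154 142 140 139 138 139 137 139 144 146 147
  147 150 150 147 142 147 152 153]
 [168 169 168 171 171 172 167 154 140 136 137 136 135 136 135 137 138 150
  155 158 158 153 151 153 155 160]
 [169 169 170 171 171 172 159 142 135 137 135 137 136 136 136 136 138 147
  161 163 162 163 161 163 161 165]
 [169 171 169 171 171 173 162 140 134 138 136 136 135 136 136 137 136 138
  152 163 161 161 162 163 162 162]
 [151 150 
[... 4061 characters left out ...]
177 188 189 189 188 188 189 189 190 190 190 191 189 188 188 186 183 180
  178 178 174 163 150 141 136 134 134 134]
 [184 188 189 188 187 188 188 189 189 189 190 188 188 187 184 180 180 178
  179 175 166 152 143 139 134 133 135 133]
 [188 188 188 188 187 187 189 190 189 188 187 187 186 185 181 177 177 179
  177 170 156 144 139 134 131 133 134 133]
 [188 187 187 187 187 188 190 190 189 188 187 185 184 183 179 177 177 179
  176 165 149 141 137 131 131 134 134 132]
 [187 186 186 185 186 187 188 188 187 186 187 186 184 180 177 178 179 179
  172 157 145 139 133 130 130 133 133 131]
 [187 184 184 184 185 185 185 186 185 186 186 186 184 181 178 179 179 177
  166 150 142 137 131 129 131 133 131 131]]
```

Pixel check in the top view: hole columns 300–304 (centre 302.2) against hook column ≈302.3, so it is centred sideways. Hole rows 150–156.5 against tip row 150, so it needs about 7 mm more depth. Advance, then lower with feel.

arm_command:
  targets: "0 0 0 0.0025 0 -0.0002 0;0 0 0 0.0025 0 -0.0002 0;0 0 0 0.002 0 -0.0001 0;0 0 0 0 0 0 0;0 0 0 0 0 0.0015 0;0 0 0 0 0 0.0015 0;0 0 0 0 0 0 0"

```text
time: 25.72
tcp_pos: [0.4952, -0.0525, 0.2758]
ee_rot: [0.999, -0.04, -0.035, -0.002]
wrist_force: [0.4, -0.4, -1.6]
width: 0.0152
```

```bash
python3 st.py
```

```text
t 25.7167 eye_s [-0.0021 -0.0102  0.3128] th(deg) 90.0 F [ 0.4 -0.4 -1.6] M [ 0.008 -0.045 -0.018] w 0.0152 q [-0.15 -0.06  1.84 -0.    1.43  1.5 ]
```

arm_command:
  targets: "0 0 0 0 0 0.0015 0;0 0 0 0 0 0.0015 0;0 0 0 0 0 0 0"

```text
time: 25.97
tcp_pos: [0.4951, -0.0525, 0.273]
ee_rot: [0.999, -0.04, -0.035, -0.002]
wrist_force: [1.3, -0.8, -1.5]
width: 0.0149
```

```bash
python3 st.py
```

```text
t 25.9667 eye_s [-0.0023 -0.0103  0.31  ] th(deg) 90.0 F [ 1.3 -0.8 -1.5] M [-0.084 -0.045 -0.03 ] w 0.0149 q [-0.15 -0.06  1.84 -0.    1.43  1.5 ]
```

arm_command:
  targets: "0 0 0 0 0 0.0015 0;0 0 0 0 0 0.0015 0;0 0 0 0 0 0 0"

```text
time: 26.22
tcp_pos: [0.4949, -0.0525, 0.27]
ee_rot: [0.999, -0.04, -0.035, -0.002]
wrist_force: [-0.5, -0.1, -2.3]
width: 0.0147
```

```bash
python3 st.py
```

```text
t 26.2167 eye_s [-0.0024 -0.0102  0.307 ] th(deg) 90.0 F [-0.5 -0.1 -2.3] M [-0.093 -0.079 -0.016] w 0.0147 q [-0.15 -0.06  1.85 -0.    1.42  1.5 ]
```

arm_command:
  targets: "0 0 0 0 0 0.0015 0;0 0 0 0 0 0.0015 0;0 0 0 0.003 0 0.0015 0;0 0 0 0 0 0 0"

```text
time: 26.55
tcp_pos: [0.4979, -0.0527, 0.2651]
ee_rot: [0.999, -0.04, -0.035, -0.002]
wrist_force: [0.4, 0.3, -0.3]
width: 0.0144
```

```bash
python3 st.py
```

```text
t 26.55 eye_s [ 0.0006 -0.0102  0.3021] th(deg) 90.0 F [ 0.4  0.3 -0.3] M [-0.038 -0.052 -0.006] w 0.0144 q [-0.15 -0.05  1.85 -0.    1.41  1.5 ]
```

The tip is through the hole (paddle underside below tip height, no contact). Now plan the swing-down arc through the wrist flip.

```bash
cat >> fk.py <<'E'
def arc(thd,fx,m,y=-.0102,yaw=YAW):
    th=np.radians(thd);F=np.array([fx,y,.289+.003*np.sin(th)+m]);d=np.array([np.sin(th),0,np.cos(th)])
    c=ro([0,0,1],yaw-YAW)@d
    T=np.pi/2+.07+th;Rt=tilt(yaw,T)
    return S2W(F-(.011+.151)*c)+(-.0015+OFF)*Rt[:,2],Rt
E
python3 - <<'E'
from fk import *
s=robot.observe();p,Rt=arc(90,.009,.0066);go(p,Rt)
for dy in(0,-.06,.06):
    q=s["qpos"];print("yaw off",dy)
    for th in range(90,2,-3):
        k=min(1,(90-th)/20)*min(1,max(0,(th-3)/12))
        p,Rt=arc(th,.0095,.0045,yaw=YAW+dy*k);qn,e=ik(p,Rt,q)
        if th%6==0 or 25<th<50:print(th,qn.round(3),"dq",np.abs(qn-q).max().round(2),round(e,4))
        q=qn
E
```

```text
shift in current tool [-0.0004  0.0001 -0.0001] shift in final tool [-0.0004  0.0001 -0.0001] turn [-0.0014 -0.0005 -0.0002]
yaw off 0
90 [-0.152 -0.048  1.851 -0.005  1.408  1.5  ] dq 0.0 0.0
84 [-0.157 -0.108  1.937  0.003  1.278  1.493] dq 0.07 0.0
78 [-0.162 -0.163  2.021  0.013  1.144  1.484] dq 0.07 0.0
72 [-0.168 -0.211  2.104  0.025  1.006  1.472] dq 0.07 0.0
66 [-0.174 -0.251  2.184  0.042  0.861  1.455] dq 0.07 0.0
60 [-0.18  -0.28   2.261  0.067  0.71   1.429] dq 0.08 0.0
54 [-0.186 -0.296  2.334  0.108  0.551  1.389] dq 0.08 0.0
48 [-0.192 -0.295  2.401  0.186  0.382  1.31 ] dq 0.09 0.0
45 [-0.194 -0.288  2.432  0.261  0.295  1.234] dq 0.09 0.0
42 [-0.197 -0.274  2.46   0.404  0.208  1.09 ] dq 0.14 0.0
39 [-0.199 -0.255  2.487  0.752  0.128  0.742] dq 0.35 0.0
36 [-0.201 -0.23   2.51   1.656  0.093 -0.164] dq 0.91 0.0
33 [-0.202 -0.197  2.531  2.426  0.149 -0.935] dq 0.77 0.0
30 [-0.203 -0.158  2.548  2.704  0.244 -1.214] dq 0.28 0.0
27 [-0.204 -0.113  2.561  2.825  0.35  -1.337] dq 0.12 0.0
24 [-0.204 -0.061  2.57   2.89   0.457 -1.403] dq 0.11 0.0013
18 [-0.204  0.054  
[... 1791 characters left out ...]
249 -0.291  2.397  0.36   0.408  1.056] dq 0.09 0.0
45 [-0.254 -0.283  2.428  0.488  0.331  0.927] dq 0.13 0.0
42 [-0.259 -0.269  2.457  0.696  0.259  0.717] dq 0.21 0.0
39 [-0.263 -0.25   2.483  1.048  0.205  0.364] dq 0.35 0.0
36 [-0.267 -0.224  2.506  1.559  0.189 -0.149] dq 0.51 0.0
33 [-0.27  -0.192  2.527  2.041  0.224 -0.634] dq 0.48 0.0
30 [-0.272 -0.153  2.544  2.352  0.296 -0.946] dq 0.31 0.0
27 [-0.274 -0.107  2.557  2.534  0.387 -1.132] dq 0.19 0.0
24 [-0.275 -0.056  2.566  2.647  0.488 -1.248] dq 0.12 0.0
18 [-0.275  0.061  2.57   2.766  0.696 -1.375] dq 0.11 0.0043
12 [-0.253  0.192  2.564  2.876  0.917 -1.468] dq 0.1 0.0
6 [-0.215  0.324  2.54   2.977  1.122 -1.525] dq 0.1 0.0
```

```bash
cat > seg.py <<'E'
import sys
from fk import *
from scipy.linalg import logm,expm
th,fx,m,dyaw,N=map(float,sys.argv[1:6]);y=float(sys.argv[6]) if len(sys.argv)>6 else -.0102
p,Rt=arc(th,fx,m,y=y,yaw=YAW+dyaw);s=robot.observe()
def M(p,r):
    A=np.eye(4);A[:3,:3]=r;A[:3,3]=p;return A
A=M(s["tcp_pos"],R.from_quat(s["ee_rot"]).as_matrix());X=np.real(expm(logm(np.linalg.inv(A)@M(p,Rt))/N))
r=R.from_matrix(X[:3,:3]).as_rotvec();print("turn",r.round(4),"shift old axes",X[:3,3].round(5),"new axes",(X[:3,:3].T@X[:3,3]).round(5))
q,e=ik(p,Rt,s["qpos"]);print("end q",q.round(3),round(e,4),"now q",s["qpos"].round(3),"F",s["wrist_force"].round(1),"M",s["ft_torque"].round(3),"t",s["time"])
E
python3 - <<'E'
from fk import *
s=robot.observe();q=s["qpos"]
for th in range(90,2,-4):
    k=min(1,(90-th)/24)*min(1,max(0,(th-3)/12));fx=np.interp(th,[3,12,30,60],[.0125,.016,.016,.0095])
    p,Rt=arc(th,fx,.0055,yaw=YAW+.06*k);q,e=ik(p,Rt,q)
    if th<45:print(th,q.round(3),round(e,4))
E
python3 seg.py 66 .0095 .0058 .06 12
```

```text
42 [-0.257 -0.261  2.449  0.693  0.258  0.722] 0.0
38 [-0.262 -0.232  2.481  1.205  0.192  0.208] 0.0
34 [-0.266 -0.192  2.509  1.906  0.205 -0.495] 0.0
30 [-0.268 -0.14   2.531  2.36   0.294 -0.953] 0.0
26 [-0.27  -0.079  2.548  2.584  0.418 -1.18 ] 0.0
22 [-0.271 -0.008  2.558  2.704  0.555 -1.304] 0.0
18 [-0.27   0.071  2.56   2.776  0.698 -1.381] 0.0
14 [-0.262  0.155  2.556  2.837  0.84  -1.438] 0.0
10 [-0.237  0.24   2.547  2.916  0.979 -1.49 ] 0.0
6 [-0.213  0.325  2.532  2.978  1.115 -1.524] 0.0
turn [ 0.0006  0.0348 -0.005 ] shift old axes [0.00166 0.00078 0.00569] new axes [0.00146 0.00079 0.00575]
end q [-0.212 -0.249  2.18   0.086  0.869  1.334] 0.0 now q [-0.152 -0.05   1.849 -0.004  1.411  1.499] F [ 0.4  0.3 -0.3] M [-0.038 -0.052 -0.006] t 26.55
```

arm_command:
  targets: "0.0006 0.0348 -0.005 0.0016 0.0008 0.0057 0;0.0006 0.0348 -0.005 0.0016 0.0008 0.0057 0;0.0006 0.0348 -0.005 0.0016 0.0008 0.0057 0;0.0006 0.0348 -0.005 0.0016 0.0008 0.0057 0;0.0006 0.0348 -0.005 0.0016 0.0008 0.0057 0;0.0006 0.0348 -0.005 0.0016 0.0008 0.0057 0;0 0 0 0 0 0 0"

```text
time: 27.13
tcp_pos: [0.5058, -0.0578, 0.23]
ee_rot: [0.997, -0.025, 0.069, -0.0]
wrist_force: [-0.9, 0.1, -1.9]
width: 0.0148
```

```bash
python3 seg.py 78 .0095 .0062 .03 1;python3 seg.py 62 .0095 .0058 .06 8
```

```text
turn [-0.0041  0.0017 -0.0007] shift old axes [ 0.00259  0.00026 -0.00092] new axes [ 0.0026   0.00027 -0.00091]
end q [-0.175 -0.163  2.018  0.019  1.148  1.438] 0.0 now q [-0.179 -0.166  2.023  0.024  1.149  1.434] F [-0.9  0.1 -1.9] M [ 0.026  0.204 -0.001] t 27.1333
turn [ 0.0005  0.0351 -0.0038] shift old axes [0.00198 0.00058 0.00562] new axes [0.00178 0.00059 0.00568]
end q [-0.221 -0.27   2.232  0.117  0.772  1.303] 0.0 now q [-0.179 -0.166  2.023  0.024  1.149  1.434] F [-0.9  0.1 -1.9] M [ 0.026  0.204 -0.001] t 27.1333
```

arm_command:
  targets: "0 0 0 0.0013 0 -0.0005 0;0 0 0 0.0013 0 -0.0005 0;0 0 0 0 0 0 0"

```text
time: 27.38
tcp_pos: [0.5111, -0.0582, 0.234]
ee_rot: [0.997, -0.025, 0.07, -0.0]
wrist_force: [-0.0, -0.2, -1.6]
width: 0.0149
```

```bash
python3 seg.py 78 .0095 .0062 .03 1;python3 seg.py 62 .0095 .0058 .06 8
```

```text
turn [-0.0037 -0.0013 -0.0006] shift old axes [-0.00318  0.00014  0.00225] new axes [-0.00317  0.00013  0.00226]
end q [-0.175 -0.163  2.018  0.019  1.148  1.438] 0.0 now q [-0.177 -0.16   2.011  0.024  1.151  1.435] F [-0.  -0.2 -1.6] M [-0.009  0.123 -0.025] t 27.3833
turn [ 0.0006  0.0347 -0.0038] shift old axes [0.00121 0.00056 0.00593] new axes [0.001   0.00056 0.00597]
end q [-0.221 -0.27   2.232  0.117  0.772  1.303] 0.0 now q [-0.177 -0.16   2.011  0.024  1.151  1.435] F [-0.  -0.2 -1.6] M [-0.009  0.123 -0.025] t 27.3833
```

arm_command:
  targets: "0.0006 0.0347 -0.0038 0.0011 0.0006 0.006 0;0.0006 0.0347 -0.0038 0.0011 0.0006 0.006 0;0.0006 0.0347 -0.0038 0.0011 0.0006 0.006 0;0.0006 0.0347 -0.0038 0.0011 0.0006 0.006 0;0.0006 0.0347 -0.0038 0.0011 0.0006 0.006 0;0.0006 0.0347 -0.0038 0.0011 0.0006 0.006 0;0.0006 0.0347 -0.0038 0.0011 0.0006 0.006 0;0.0006 0.0347 -0.0038 0.0011 0.0006 0.006 0;0 0 0 0 0 0 0;0 0 0 0 0 0 0;0 0 0 0 0 0 0"

```text
time: 28.3
tcp_pos: [0.5314, -0.0637, 0.19]
ee_rot: [0.978, -0.009, 0.207, 0.002]
wrist_force: [-0.2, -0.8, -1.1]
width: 0.0147
```

```bash
python3 seg.py 62 .0095 .0058 .06 1;python3 seg.py 46 .012 .0055 .06 8
```

```text
turn [-0.0001  0.001   0.0002] shift old axes [ 0.00132 -0.00039 -0.00032] new axes [ 0.00132 -0.00039 -0.00032]
end q [-0.221 -0.27   2.232  0.117  0.772  1.303] 0.0 now q [-0.222 -0.271  2.234  0.118  0.772  1.3  ] F [-0.2 -0.8 -1.1] M [0.008 0.275 0.035] t 28.3
turn [-0.     0.035  0.   ] shift old axes [ 2.05e-03 -3.00e-05  5.84e-03] new axes [ 1.85e-03 -3.00e-05  5.91e-03]
end q [-0.251 -0.281  2.413  0.436  0.356  0.98 ] 0.0 now q [-0.222 -0.271  2.234  0.118  0.772  1.3  ] F [-0.2 -0.8 -1.1] M [0.008 0.275 0.035] t 28.3
```

arm_command:
  targets: "0 0.035 0 0.002 0 0.0059 0;0 0.035 0 0.002 0 0.0059 0;0 0.035 0 0.002 0 0.0059 0;0 0.035 0 0.002 0 0.0059 0;0 0.035 0 0.002 0 0.0058 0;0 0.035 0 0.002 0 0.0058 0;0 0.035 0 0.002 0 0.0058 0;0 0.035 0 0.0021 0 0.0058 0;0 0 0 0 0 0 0;0 0 0 0 0 0 0;0 0 0 0 0 0 0"

```text
time: 29.22
tcp_pos: [0.5692, -0.0643, 0.1584]
ee_rot: [0.94, -0.009, 0.342, 0.003]
wrist_force: [-0.7, 0.7, -1.6]
width: 0.0152
```

```bash
python3 seg.py 46 .012 .0055 .06 1;python3 seg.py 38 .014 .0055 .06 10
```

```text
turn [-0.0004  0.0001  0.0006] shift old axes [ 1.3e-04 -1.8e-04  5.0e-05] new axes [ 1.3e-04 -1.8e-04  5.0e-05]
end q [-0.251 -0.281  2.413  0.436  0.356  0.98 ] 0.0 now q [-0.252 -0.281  2.413  0.439  0.357  0.976] F [-0.7  0.7 -1.6] M [0.014 0.43  0.02 ] t 29.2167
turn [-0.      0.014   0.0001] shift old axes [ 0.00078 -0.       0.00242] new axes [ 7.40e-04 -1.00e-05  2.43e-03]
end q [-0.262 -0.233  2.482  1.205  0.192  0.209] 0.0 now q [-0.252 -0.281  2.413  0.439  0.357  0.976] F [-0.7  0.7 -1.6] M [0.014 0.43  0.02 ] t 29.2167
```

arm_command:
  targets: "0 0.014 0 0.0008 0 0.0024 0;0 0.014 0 0.0008 0 0.0024 0;0 0.014 0 0.0008 0 0.0024 0;0 0.014 0 0.0008 0 0.0024 0;0 0.014 0 0.0008 0 0.0024 0;0 0.014 0 0.0008 0 0.0024 0;0 0.014 0 0.0008 0 0.0024 0;0 0.014 0 0.0008 0 0.0024 0;0 0.014 0 0.0008 0 0.0024 0;0 0.014 0 0.0008 0 0.0024 0;0 0 0 0 0 0 0;0 0 0 0 0 0 0"

```text
time: 30.22
tcp_pos: [0.5914, -0.0647, 0.1463]
ee_rot: [0.913, -0.009, 0.407, 0.004]
wrist_force: [-0.4, -1.0, -1.1]
width: 0.0147
```

```bash
python3 seg.py 38 .014 .0055 .06 1;python3 seg.py 31 .016 .0055 .06 10
```

```text
turn [-0.0006 -0.0006 -0.    ] shift old axes [1.e-05 3.e-05 9.e-05] new axes [1.e-05 3.e-05 9.e-05]
end q [-0.262 -0.233  2.482  1.205  0.192  0.209] 0.0 now q [-0.263 -0.232  2.483  1.215  0.193  0.197] F [-0.4 -1.  -1.1] M [-0.015  0.573 -0.08 ] t 30.2167
turn [-0.0001  0.0122 -0.    ] shift old axes [6.60e-04 2.00e-05 2.15e-03] new axes [6.30e-04 2.00e-05 2.16e-03]
end q [-0.268 -0.153  2.526  2.276  0.267 -0.867] 0.0 now q [-0.263 -0.232  2.483  1.215  0.193  0.197] F [-0.4 -1.  -1.1] M [-0.015  0.573 -0.08 ] t 30.2167
```

arm_command:
  targets: "0 0.0122 0 0.0007 0 0.0022 0;0 0.0122 0 0.0007 0 0.0022 0;0 0.0122 0 0.0006 0 0.0021 0;0 0.0122 0 0.0007 0 0.0022 0;0 0.0122 0 0.0006 0 0.0021 0;0 0.0122 0 0.0007 0 0.0022 0;0 0.0122 0 0.0006 0 0.0021 0;0 0.0122 0 0.0007 0 0.0022 0;0 0.0122 0 0.0006 0 0.0021 0;0 0.0122 0 0.0007 0 0.0021 0;0 0 0 0 0 0 0;0 0 0 0 0 0 0"

```text
time: 31.22
tcp_pos: [0.612, -0.0651, 0.1375]
ee_rot: [0.887, -0.008, 0.461, 0.004]
wrist_force: [-0.8, -0.5, -1.9]
width: 0.015
```

```bash
python3 seg.py 31 .016 .0055 .06 1;python3 seg.py 18 .016 .0055 .06 10
```

```text
turn [-0.0005  0.0005  0.0001] shift old axes [6.3e-04 1.3e-04 3.0e-05] new axes [6.3e-04 1.3e-04 4.0e-05]
end q [-0.268 -0.153  2.526  2.276  0.267 -0.867] 0.0 now q [-0.268 -0.152  2.526  2.278  0.269 -0.87 ] F [-0.8 -0.5 -1.9] M [-0.025  0.603 -0.095] t 31.2167
turn [-0.0001  0.0227  0.    ] shift old axes [1.07e-03 1.00e-05 3.69e-03] new axes [9.80e-04 1.00e-05 3.72e-03]
end q [-0.27   0.071  2.56   2.776  0.698 -1.381] 0.0 now q [-0.268 -0.152  2.526  2.278  0.269 -0.87 ] F [-0.8 -0.5 -1.9] M [-0.025  0.603 -0.095] t 31.2167
```

arm_command:
  targets: "0 0.0227 0 0.0011 0 0.0037 0;0 0.0227 0 0.0011 0 0.0037 0;0 0.0227 0 0.0011 0 0.0037 0;0 0.0227 0 0.0011 0 0.0037 0;0 0.0227 0 0.001 0 0.0037 0;0 0.0227 0 0.0011 0 0.0037 0;0 0.0227 0 0.001 0 0.0037 0;0 0.0227 0 0.0011 0 0.0037 0;0 0.0227 0 0.0011 0 0.0037 0;0 0.0227 0 0.0011 0 0.0037 0;0 0 0 0 0 0 0;0 0 0 0 0 0 0"

```text
time: 32.22
tcp_pos: [0.6493, -0.0655, 0.1282]
ee_rot: [0.829, -0.008, 0.558, 0.005]
wrist_force: [-0.8, 0.6, -2.7]
width: 0.0147
```

```bash
python3 seg.py 18 .016 .0055 .06 1;python3 seg.py 9 .0145 .0055 .02 10
```

```text
turn [-0.0016  0.0016 -0.0006] shift old axes [ 0.00059  0.00051 -0.0002 ] new axes [ 0.00059  0.00051 -0.00019]
end q [-0.27   0.071  2.56   2.776  0.698 -1.381] 0.0 now q [-0.27   0.074  2.559  2.774  0.7   -1.379] F [-0.8  0.6 -2.7] M [ 0.053  0.69  -0.1  ] t 32.2167
turn [-0.004   0.0159  0.0011] shift old axes [7.00e-04 3.00e-05 2.39e-03] new axes [6.6e-04 2.0e-05 2.4e-03]
end q [-0.221  0.26   2.545  2.956  1.012 -1.508] 0.0 now q [-0.27   0.074  2.559  2.774  0.7   -1.379] F [-0.8  0.6 -2.7] M [ 0.053  0.69  -0.1  ] t 32.2167
```

arm_command:
  targets: "-0.004 0.0159 0.0011 0.0007 0 0.0024 0;-0.004 0.0159 0.0011 0.0007 0 0.0024 0;-0.004 0.0159 0.0011 0.0007 0 0.0024 0;-0.004 0.0159 0.0011 0.0007 0 0.0024 0;-0.004 0.0159 0.0011 0.0007 0 0.0024 0;-0.004 0.0159 0.0011 0.0007 0 0.0024 0;-0.004 0.0159 0.0011 0.0007 0 0.0024 0;-0.004 0.0159 0.0011 0.0007 0 0.0024 0;-0.004 0.0159 0.0011 0.0007 0 0.0024 0;-0.004 0.0159 0.0011 0.0007 0 0.0024 0;0 0 0 0 0 0 0;0 0 0 0 0 0 0"

```text
time: 33.22
tcp_pos: [0.6745, -0.0664, 0.1281]
ee_rot: [0.782, -0.023, 0.623, 0.019]
wrist_force: [0.0, -0.1, -0.9]
width: 0.0149
```

```bash
python3 seg.py 9 .0145 .0055 .02 1;python3 seg.py 4 .0125 .0045 0 8; python3 - <<'E'
from fk import *
for n,pts in(("side",[[.0145,-.008,.289],[.01,-.008,.278]]),("top",[[.0145,-.008,.31],[0,-.008,.306]])):
    c=robot.read_camera(n);cv2.imwrite(f"pics/{n}11.png",c["img"][...,::-1]);print(proj(c,S2W(pts)).round(1).tolist())
    g=c["img"].mean(2).astype(int);print(g[138:154,290:314] if n=="top" else g[126:150,212:238])
E
```

```text
turn [ 0.0002 -0.0017  0.0006] shift old axes [-0.00078  0.00024 -0.00022] new axes [-0.00078  0.00024 -0.00022]
end q [-0.221  0.26   2.545  2.956  1.012 -1.508] 0.0 now q [-0.22   0.264  2.544  2.958  1.017 -1.51 ] F [ 0.  -0.1 -0.9] M [ 0.124  0.696 -0.158] t 33.2167
turn [-0.0024  0.0107  0.0005] shift old axes [2.00e-04 7.00e-05 1.51e-03] new axes [1.80e-04 6.00e-05 1.52e-03]
end q [-0.196  0.37   2.522  3.017  1.184 -1.54 ] 0.0 now q [-0.22   0.264  2.544  2.958  1.017 -1.51 ] F [ 0.  -0.1 -0.9] M [ 0.124  0.696 -0.158] t 33.2167
[[223.6, 138.2], [224.9, 140.8]]
[[199 198 198 196 196 189 170 143 133 151 180 194 198 197 197 197 198 198
  194 178 161 148 142 141 141 140]
 [201 201 199 199 194 180 154 136 144 171 191 198 198 198 198 198 199 200
  194 177 160 148 143 142 141 140]
 [202 201 197 192 184 165 144 139 160 187 199 200 199 199 200 199 200 201
  195 177 160 147 141 141 141 139]
 [202 197 188 175 165 150 141 149 174 195 202 199 199 202 202 201 201 202
  196 177 160 150 143 141 140 139]
 [202 195 178 158 145 142 145 157 180 196 195 189 192 200 204 204 203 203
  196 178 162 1
[... 3041 characters left out ...]
72 173 174 175 166 139 119 119 130 142 137 132 123 120 121 124 148
  164 163 163 164 165 167]
 [153 155 156 156 157 151 134 120 120 135 146 141 135 128 119 120 136 153
  163 162 162 165 164 167]
 [138 138 140 141 141 136 126 123 123 129 133 130 133 125 120 124 138 145
  147 144 146 147 148 149]
 [139 139 139 140 140 137 133 128 120 122 123 123 130 131 131 135 135 137
  132 132 132 132 134 132]
 [123 123 127 127 130 134 134 129 120 120 119 121 124 130 139 139 138 140
  137 134 134 133 133 132]
 [116 116 117 120 120 122 123 122 120 122 120 120 118 122 126 127 129 127
  129 128 127 125 127 127]
 [115 115 117 121 120 119 119 120 121 121 120 120 121 122 119 118 119 121
  120 121 118 115 117 118]]
```

arm_command:
  targets: "-0.0024 0.0107 0.0005 0.0002 0.0001 0.0015 0;-0.0024 0.0107 0.0005 0.0002 0.0001 0.0015 0;-0.0024 0.0107 0.0005 0.0002 0.0001 0.0015 0;-0.0024 0.0107 0.0005 0.0002 0.0001 0.0015 0;-0.0024 0.0107 0.0005 0.0002 0.0001 0.0015 0;-0.0024 0.0107 0.0005 0.0002 0.0001 0.0015 0;-0.0024 0.0107 0.0005 0.0002 0.0001 0.0015 0;-0.0024 0.0107 0.0005 0.0002 0 0.0015 0;0 0 0 0 0 0 0;0 0 0 0 0 0 0;0 0 0 0 0 0 0"

```text
time: 34.23
tcp_pos: [0.686, -0.0682, 0.1269]
ee_rot: [0.754, -0.03, 0.655, 0.027]
wrist_force: [0.0, -0.4, -1.2]
width: 0.0147
```

```bash
python3 seg.py 4 .0125 .0045 0 1; python3 seg.py 3 .0115 .002 0 3
```

```text
turn [0.0007 0.0002 0.0008] shift old axes [ 0.00064 -0.00047  0.00054] new axes [ 0.00064 -0.00047  0.00054]
end q [-0.196  0.37   2.522  3.017  1.184 -1.54 ] 0.0 now q [-0.197  0.375  2.522  3.017  1.189 -1.541] F [ 0.  -0.4 -1.2] M [0.055 0.698 0.021] t 34.2333
turn [0.0002 0.0059 0.0003] shift old axes [-0.00041 -0.00016  0.00091] new axes [-0.00042 -0.00016  0.0009 ]
end q [-0.196  0.399  2.516  3.019  1.224 -1.543] 0.0 now q [-0.197  0.375  2.522  3.017  1.189 -1.541] F [ 0.  -0.4 -1.2] M [0.055 0.698 0.021] t 34.2333
```

arm_command:
  targets: "0 0 0 -0.0007 0 0 0;0 0 0 -0.0007 0 0 0;0 0 0 -0.0006 0 0 0;0 0 0 0 0 0 0;0 0 0 0 0 0 0"

```text
time: 34.65
tcp_pos: [0.6857, -0.0683, 0.1251]
ee_rot: [0.754, -0.03, 0.656, 0.027]
wrist_force: [-0.2, -0.4, -1.8]
width: 0.0148
```

arm_command:
  targets: "0 0 0 -0.0007 0 0 0;0 0 0 0 0 0 0;0 0 0 0 0 0 0"

```text
time: 34.9
tcp_pos: [0.6856, -0.0683, 0.1244]
ee_rot: [0.754, -0.03, 0.656, 0.027]
wrist_force: [0.9, -0.1, -1.0]
width: 0.0153
```

arm_command:
  targets: "0 0 0 -0.0007 0 0 0;0 0 0 0 0 0 0;0 0 0 0 0 0 0"

```text
time: 35.15
tcp_pos: [0.6855, -0.0683, 0.1236]
ee_rot: [0.754, -0.03, 0.655, 0.027]
wrist_force: [1.0, -0.4, -0.9]
width: 0.0152
```

arm_command:
  targets: "0 0 0 -0.0006 0 0 0;0 0 0 0 0 0 0;0 0 0 0 0 0 0"

```text
time: 35.4
tcp_pos: [0.6856, -0.0683, 0.1234]
ee_rot: [0.754, -0.03, 0.656, 0.027]
wrist_force: [0.1, -0.7, -0.9]
width: 0.015
```

arm_command:
  targets: "0 0 0 -0.0006 0 0 0;0 0 0 0 0 0 0;0 0 0 0 0 0 0"

```text
time: 35.65
tcp_pos: [0.6858, -0.0683, 0.1233]
ee_rot: [0.754, -0.03, 0.656, 0.027]
wrist_force: [0.4, -0.7, 0.4]
width: 0.0148
```

```bash
python3 seg.py 4 .0125 .000 0 1
```

```text
turn [ 0.0008 -0.0018  0.0009] shift old axes [-0.00021 -0.00058  0.00088] new axes [-0.00021 -0.00058  0.00088]
end q [-0.196  0.385  2.52   3.017  1.196 -1.541] 0.0 now q [-0.198  0.389  2.521  3.017  1.203 -1.543] F [ 0.4 -0.7  0.4] M [0.02  0.334 0.032] t 35.65
```

Seated: height stops falling, weight transfers to the hook. I'll ease the bowl a little closer to the upstand, then release softly.

```bash
python3 seg.py 2.7 .0125 .0004 0 3
```

```text
turn [0.0003 0.007  0.0003] shift old axes [ 0.00038 -0.0002   0.0015 ] new axes [ 0.00037 -0.00019  0.0015 ]
end q [-0.195  0.411  2.512  3.02   1.236 -1.544] 0.0 now q [-0.198  0.389  2.521  3.017  1.203 -1.543] F [ 0.4 -0.7  0.4] M [0.02  0.334 0.032] t 35.65
```

arm_command:
  targets: "0 0.007 0 0.0004 -0.0002 0.0015 0;0 0.007 0 0.0004 -0.0002 0.0015 0;0 0.007 0 0.0005 -0.0002 0.0015 0;0 0 0 0 0 0 0;0 0 0 0 0 0 0;0 0 0 0 0 0 0"
  newtons: 30

```text
time: 36.15
tcp_pos: [0.6895, -0.0682, 0.1236]
ee_rot: [0.747, -0.03, 0.664, 0.027]
wrist_force: [-6.7, 0.3, 4.7]
width: 0.0155
```

```bash
python3 seg.py 2.7 .0125 .000 0 1; python3 - <<'E'
from fk import *
c=robot.read_camera("side");cv2.imwrite("pics/side12.png",c["img"][...,::-1]);c=robot.read_camera("top");cv2.imwrite("pics/top12.png",c["img"][...,::-1])
E
```

```text
turn [ 0.0015 -0.0002  0.0005] shift old axes [-0.00012 -0.00016  0.00092] new axes [-0.00012 -0.00016  0.00092]
end q [-0.195  0.412  2.511  3.02   1.237 -1.544] 0.0 now q [-0.195  0.415  2.512  3.022  1.241 -1.546] F [-6.7  0.3  4.7] M [ 0.016 -0.099 -0.202] t 36.15
```

The bowl has reached the upstand (Fx −6.7 N). Back off slightly until it barely touches.

arm_command:
  targets: "0 -0.004 0 0.0001 0 -0.0008 0;0 -0.003 0 0.0001 0 -0.0006 0;0 0 0 0 0 0 0;0 0 0 0 0 0 0"

```text
time: 36.58
tcp_pos: [0.6888, -0.068, 0.1235]
ee_rot: [0.75, -0.03, 0.661, 0.027]
wrist_force: [1.2, -0.5, 1.2]
width: 0.0153
```

```bash
python3 seg.py 2.7 .0125 .000 0 1
```

```text
turn [0.0009 0.0086 0.0008] shift old axes [7.00e-05 2.00e-05 1.62e-03] new axes [5.00e-05 2.00e-05 1.62e-03]
end q [-0.195  0.412  2.511  3.02   1.237 -1.544] 0.0 now q [-0.195  0.405  2.514  3.021  1.224 -1.545] F [ 1.2 -0.5  1.2] M [ 0.126  0.399 -0.117] t 36.5833
```

arm_command:
  targets: "0 0 0 0 0 0 17;0 0 0 0 0 0 18;0 0 0 0 0 0 19;0 0 0 0 0 0 20;0 0 0 0 0 0 21;0 0 0 0 0 0 22;0 0 0 0 0 0 24;0 0 0 0 0 0 26;0 0 0 0 0 0 28;0 0 0 0 0 0 30;0 0 0 0 0 0 33;0 0 0 0 0 0 36"
  newtons: 20

```text
time: 37.58
tcp_pos: [0.6887, -0.0679, 0.1236]
ee_rot: [0.75, -0.03, 0.661, 0.027]
wrist_force: [-0.0, -0.3, -0.1]
width: 0.0305
```

arm_command:
  targets: "0 0 0 0 0 0 42;0 0 0 0 0 0 50;0 0 0 0 0 0 60;0 0 0 0 0 0 75;0 0 0 0 0 0 90;0 0 0 0 0 0 100;0 0 0 0 0 0 100;0 0 0 0 0 0 100;0 0 0 0 0 0 100;0 0 0 0 0 0 100"

```text
time: 38.42
tcp_pos: [0.6887, -0.0679, 0.1236]
ee_rot: [0.75, -0.03, 0.661, 0.027]
wrist_force: [0.0, -0.0, 0.7]
width: 0.0852
```

```bash
python3 seg.py 2.7 .0125 .000 0 1; python3 - <<'E'
from fk import *
a=cv2.imread("pics/side12.png").astype(int);b=cv2.imread("pics/top12.png").astype(int)
for n,o in(("side",a),("top",b)):
    c=robot.read_camera(n);i=c["img"][...,::-1];cv2.imwrite(f"pics/{n}13.png",i);d=np.abs(i.astype(int)-o).max(2)
    y,x=np.where(d>35);print(n,len(y),(x.min(),x.max(),y.min(),y.max()) if len(y) else "")
    r=d[120:150,205:240] if n=="side" else d[138:155,290:314];print("hook zone max diff",r.max())
E
```

```text
turn [0.0008 0.0085 0.0009] shift old axes [5.00e-05 7.00e-05 1.74e-03] new axes [3.00e-05 7.00e-05 1.74e-03]
end q [-0.195  0.412  2.511  3.02   1.237 -1.544] 0.0 now q [-0.195  0.405  2.514  3.021  1.224 -1.545] F [ 0.  -0.   0.7] M [ 0.01   0.477 -0.025] t 38.4167
side 1119 (np.int64(236), np.int64(417), np.int64(28), np.int64(206))
hook zone max diff 8
top 643 (np.int64(231), np.int64(404), np.int64(158), np.int64(352))
hook zone max diff 9
```

Released with the sieve unmoved at the hook. Plan a straight withdrawal within the elbow limit.

```bash
cat > out.py <<'E'
import sys
from fk import *
from scipy.linalg import logm,expm
s=robot.observe();p,Rm=true(s);ps=(p-SH)@ro([0,0,1],YAW);T=np.arccos(Rm[2,2]);print("tcp_s",ps.round(4),"T",np.degrees(T).round(1),"F",s["wrist_force"].round(1),s["time"])
def M(p,r):
    A=np.eye(4);A[:3,:3]=r;A[:3,3]=p;return A
A=M(s["tcp_pos"],Rm);q=s["qpos"]
for w in sys.argv[1:]:
    x,z,t,N=map(float,w.split(","));Rt=tilt(YAW,np.radians(t));P=S2W([x,ps[1],z])+OFF*Rt[:,2];B=M(P,Rt)
    X=np.real(expm(logm(np.linalg.inv(A)@B)/N));q,e=ik(P,Rt,q)
    print(w,"turn",R.from_matrix(X[:3,:3]).as_rotvec().round(4),"shift",X[:3,3].round(4),"q",q.round(3),round(e,4));A=B
E
python3 out.py -.015,.124,100,8 -.04,.128,110,8 -.08,.135,122,8 -.13,.15,135,10 -.18,.17,145,10
```

```text
tcp_s [ 0.0017 -0.0101  0.128 ] T 97.2 F [-0.7  0.3  0.2] 38.5167
-.015,.124,100,8 turn [ 0.0001 -0.0061  0.0001] shift [-0.001 -0.    -0.002] q [-0.201  0.349  2.549  3.011  1.154 -1.539] 0.0
-.04,.128,110,8 turn [ 0.     -0.0218  0.    ] shift [-0.0011 -0.     -0.0032] q [-0.205  0.126  2.57   2.969  0.767 -1.491] 0.0226
-.08,.135,122,8 turn [ 0.     -0.0262  0.    ] shift [-0.0023 -0.     -0.0049] q [-0.208 -0.111  2.57   2.791  0.321 -1.307] 0.0232
-.13,.15,135,10 turn [ 0.     -0.0227  0.    ] shift [-0.0027 -0.     -0.0049] q [-0.21  -0.305  2.548  0.669  0.149  0.815] 0.0
-.18,.17,145,10 turn [ 0.     -0.0175 -0.    ] shift [-0.0031 -0.     -0.0048] q [-0.213 -0.428  2.501  0.17   0.467  1.309] 0.0
```

```bash
python3 out.py -.006,.128,108,8 -.02,.13,119,9 -.045,.135,127,8 -.075,.145,134,10 -.10,.152,137,10
```

```text
tcp_s [ 0.0017 -0.0101  0.128 ] T 97.2 F [-0.7  0.3  0.2] 38.5167
-.006,.128,108,8 turn [ 0.0001 -0.0236  0.0001] shift [-0.001 -0.    -0.001] q [-0.193  0.211  2.522  2.997  0.852 -1.511] 0.0
-.02,.13,119,9 turn [ 0.     -0.0213  0.    ] shift [-0.0011  0.     -0.0015] q [-0.19   0.054  2.495  2.931  0.479 -1.437] 0.0
-.045,.135,127,8 turn [ 0.     -0.0175  0.    ] shift [-0.0018 -0.     -0.003 ] q [-0.19  -0.058  2.479  2.728  0.22  -1.232] 0.0
-.075,.145,134,10 turn [ 0.     -0.0122  0.    ] shift [-0.0016 -0.     -0.0029] q [-0.191 -0.157  2.462  1.133  0.088  0.362] 0.0
-.10,.152,137,10 turn [-0.     -0.0052  0.    ] shift [-0.0015  0.     -0.0023] q [-0.195 -0.226  2.47   0.484  0.169  1.008] 0.0
```

arm_command:
  targets: "0 -0.0236 0 -0.001 0 -0.001 100;0 -0.0236 0 -0.001 0 -0.001 100;0 -0.0236 0 -0.001 0 -0.001 100;0 -0.0236 0 -0.001 0 -0.001 100;0 -0.0236 0 -0.001 0 -0.001 100;0 -0.0236 0 -0.001 0 -0.001 100;0 -0.0236 0 -0.001 0 -0.001 100;0 -0.0236 0 -0.001 0 -0.001 100;0 0 0 0 0 0 100;0 0 0 0 0 0 100"

```text
time: 39.35
tcp_pos: [0.6795, -0.0672, 0.1183]
ee_rot: [0.808, -0.032, 0.588, 0.024]
wrist_force: [0.3, -0.6, 0.1]
width: 0.0853
```

arm_command:
  targets: "0 -0.0213 0 -0.0011 0 -0.0015 100;0 -0.0213 0 -0.0011 0 -0.0015 100;0 -0.0213 0 -0.0011 0 -0.0015 100;0 -0.0213 0 -0.0011 0 -0.0015 100;0 -0.0213 0 -0.0011 0 -0.0015 100;0 -0.0213 0 -0.0011 0 -0.0015 100;0 -0.0213 0 -0.0011 0 -0.0015 100;0 -0.0213 0 -0.0011 0 -0.0015 100;0 -0.0213 0 -0.0011 0 -0.0015 100;0 0 0 0 0 0 100;0 0 0 0 0 0 100"

```text
time: 40.27
tcp_pos: [0.6632, -0.0658, 0.1136]
ee_rot: [0.861, -0.034, 0.508, 0.021]
wrist_force: [-1.1, -1.3, -0.3]
width: 0.0853
```

```bash
python3 out.py -.045,.135,127,8 -.075,.145,134,10 -.10,.152,137,10
```

```text
tcp_s [-0.0198 -0.0101  0.1306] T 118.9 F [-1.1 -1.3 -0.3] 40.2667
-.045,.135,127,8 turn [ 0.0001 -0.0176  0.0001] shift [-0.0018 -0.     -0.003 ] q [-0.189 -0.058  2.479  2.728  0.22  -1.233] 0.0
-.075,.145,134,10 turn [ 0.     -0.0122  0.    ] shift [-0.0016 -0.     -0.0029] q [-0.191 -0.157  2.462  1.132  0.088  0.363] 0.0
-.10,.152,137,10 turn [-0.     -0.0052  0.    ] shift [-0.0015  0.     -0.0023] q [-0.195 -0.226  2.47   0.484  0.169  1.008] 0.0
```

arm_command:
  targets: "0 -0.0176 0 -0.0018 0 -0.003 100;0 -0.0176 0 -0.0018 0 -0.003 100;0 -0.0176 0 -0.0018 0 -0.003 100;0 -0.0176 0 -0.0018 0 -0.003 100;0 -0.0176 0 -0.0018 0 -0.003 100;0 -0.0176 0 -0.0018 0 -0.003 100;0 -0.0176 0 -0.0018 0 -0.003 100;0 -0.0176 0 -0.0018 0 -0.003 100;0 0 0 0 0 0 100;0 0 0 0 0 0 100"

```text
time: 41.1
tcp_pos: [0.6351, -0.0635, 0.114]
ee_rot: [0.894, -0.036, 0.446, 0.018]
wrist_force: [0.1, 0.0, -0.3]
width: 0.0851
```

arm_command:
  targets: "0 -0.004 0 -0.001 0 -0.003 100;0 -0.004 0 -0.001 0 -0.003 100;0 -0.004 0 -0.001 0 -0.003 100;0 -0.004 0 -0.001 0 -0.003 100;0 -0.004 0 -0.001 0 -0.003 100;0 -0.004 0 -0.001 0 -0.003 100;0 0 0 0 0 0 100;0 0 0 0 0 0 100;0 0 0 0 0 0 100;0 0 0 0 0 0 100"

```text
time: 41.93
tcp_pos: [0.6173, -0.0621, 0.1204]
ee_rot: [0.9, -0.036, 0.434, 0.018]
wrist_force: [-0.9, 0.8, -0.5]
width: 0.0855
```

```bash
python3 out.py; python3 - <<'E'
from fk import *
print(robot.observe()["qpos"].round(3));o=[]
for n,(u,v),f in(("side",(185,85),4),("top",(235,110),4)):
    c=robot.read_camera(n);i=c["img"][...,::-1].copy();cv2.imwrite(f"pics/{n}14.png",i)
    d=np.abs(i.astype(int)-cv2.imread(f"pics/{n}13.png")).max(2);r=d[120:150,205:232] if n=="side" else d[138:152,290:314];print(n,"hook zone diff",r.max())
    z=cv2.imread(f"pics/{n}0.png").astype(int)
    o.append(cv2.resize(i[v:v+150,u:u+100],None,fx=4,fy=4,interpolation=cv2.INTER_CUBIC))
    print(proj(c,S2W([[.01,-.008,.278],[-.0,-.008,.06]])).round(1).tolist())
cv2.imwrite("pics/c14.png",np.hstack(o))
E
```

```text
tcp_s [-0.0627 -0.01    0.1421] T 128.5 F [-0.9  0.8 -0.5] 41.9333
[-0.192 -0.116  2.496  2.563  0.16  -1.069]
side hook zone diff 11
[[224.9, 140.8], [228.7, 184.3]]
top hook zone diff 8
[[301.2, 148.6], [294.3, 162.2]]
```

View pics/c14.png

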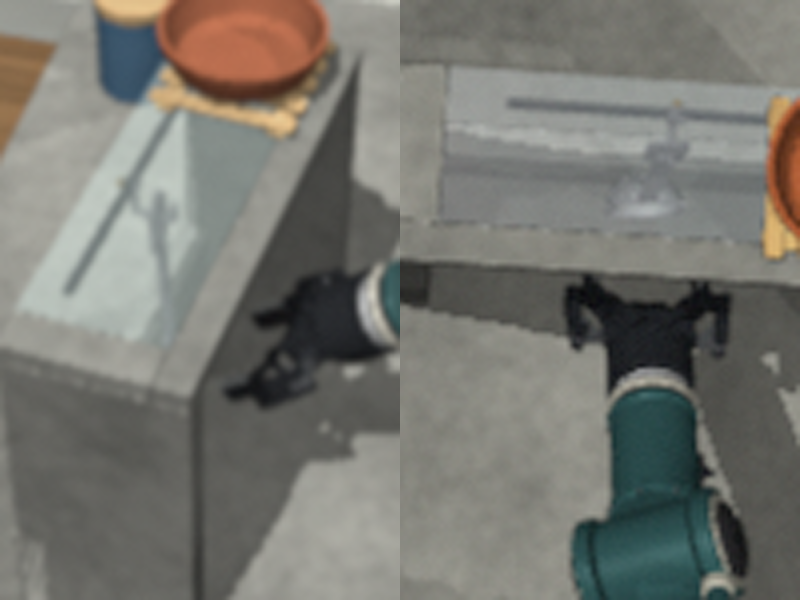

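Last picture: the paddle hangs on the hook (side (160,205), top (665,150)) with the bowl below it, and the open gripper is clear of it. One numeric check for stillness and the bystanders, then hand in.

arm_command:
  targets: "0 0 0 0 0 0 100;0 0 0 0 0 0 100;0 0 0 0 0 0 100;0 0 0 0 0 0 100;0 0 0 0 0 0 100;0 0 0 0 0 0 100"

```text
time: 42.53
tcp_pos: [0.6173, -0.0622, 0.1206]
ee_rot: [0.9, -0.036, 0.435, 0.018]
wrist_force: [0.0, 0.2, 1.0]
width: 0.0855
```

```bash
python3 - <<'E'
from fk import *
for n,hz,by in(("side",(90,200,190,232),{"tagine":(78,110,222,270),"bowl":(342,384,190,238),"cruet":(120,160,304,326)}),("top",(130,166,285,312),{"tagine":(128,178,326,376),"bowl":(185,220,103,138),"cruet":(222,244,366,396)})):
    i=robot.read_camera(n)["img"][...,::-1].astype(int);a=cv2.imread(f"pics/{n}14.png").astype(int);z=cv2.imread(f"pics/{n}0.png").astype(int)
    b=hz;print(n,"still diff",np.abs(i-a)[b[0]:b[1],b[2]:b[3]].max())
    for k,b in by.items():
        s=[cv2.phaseCorrelate(np.float32(z[b[0]:b[1],b[2]:b[3]].mean(2)),np.float32(i[b[0]:b[1],b[2]:b[3]].mean(2)))[0]];print(k,np.round(s,2))
s=robot.observe();print(s["time"],s["wrist_force"].round(1));robot.sign_off()
E
```

```text
side still diff 3
tagine [[0.01 0.02]]
bowl [[0.09 0.49]]
cruet [[0.81 0.34]]
top still diff 6
tagine [[0.01 0.08]]
bowl [[ 0.13 -0.06]]
cruet [[-0.07 -0.04]]
42.6333 [ 0.5 -0.3 -0.3]
the job is handed in; nothing more can be done
```

The sieve is hanging by its handle hole on the hook inside the cubby, and I handed the job in at 42.6 s of the 72 s allowed.

**How it went:**
- **First grasp missed.** The real fingertips sit about 35 mm back along the tool axis from where the reported TCP puts them. I found this by touching the counter lightly (about 13 N) and triangulating the fingertips. I then corrected for it and gripped the handle.
- **Hanging.** I felt the roof (about 1.5 N), fed the level paddle in over the hook tip, and swung the bowl down slowly around the seat. I lowered until the hook took the weight, then opened the fingers slowly.
- **Forces.** The bowl met the upstand at about 7 N at one point, and I backed off before releasing.

**Last checks:**
- **Sieve:** the final pictures show it on the hook and still; images 0.6 s apart differ only by noise. The gripper is open, about 60 mm in front of it and touching nothing.
- **Tagine:** unmoved in both views.
- **Bowl and cruet:** unmoved in the top view (within 0.13 px). The side view gave shifts of up to 0.8 px, which disagrees. The robot went nowhere near either one, so I put it down to changed arm shadows or the rough image match, but I did not confirm that.

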